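Turn sample carriers window up, load the reader tray, latch its covers and start it

ROBOT

A 6-joint arm with a two-finger parallel gripper is mounted at the origin on the work surface. World frame = base frame: x ahead of the robot, y to its left, z up, the work surface at z = 0. Lengths are in m, angles in degrees, forces in N, time in s.
With the tool pointing down it reaches from about 0.4 to 0.825 m from the base axis. Payload 7 kg.
Tool frame: the origin (TCP) lies on the centre line of the jaws, within the pads' length; the fingertips stand 22 mm ahead of it and the grasp point (between the pads) lies 3 mm ahead of it (ctrl.finger_overhang is the distance from the TCP to the fingertips, in m); z points along the fingers, y is the line along which they close (so a half turn about z gives the same grasp; the last joint's range is limited). The gripper opens to 88 mm and grips with 3 to 60 N. Pads are 19 mm wide; open, the fingers measure 130 mm over their backs; the gripper's body (78 mm by 193 mm) begins 47 mm behind the grasp point.
Start: joints at [81.251, 20.546, 0.682, 0, -70.136, -16.507], TCP at [0.288, 0.61, 0.249] pointing down, gripper open.
Joint ranges: [-176.03, 176.03], [-82.01, 121.73], [-58.28, 71.71], [-173.87, 95.51], [-174.79, -0.11], [-173.66, 173.66]. Speed limits (degrees/s): [136.94, 136.94, 172.46, 180, 180, 180].

INTERFACE

Orientations are given as [roll, pitch, yaw] about the fixed x, y, z axes, in that order (R = Rz(yaw) Ry(pitch) Rx(roll)).
In Python, from plant import ctrl gives the robot as it stands. The module is installed in compiled form; this text tells all that it offers.
- The arm moves only by the shell command python3 -m creep 'ROWS'. ROWS is JSON, a list of rows, each an object with "grip": the closure, from 0 (fully open) to 1 (shut); "delta_pos": the shift along the tool's x, y, z scaled (see below), a list of three; "rotation": the turn, a rotation vector about the tool's x, y, z scaled (see below), a list of three. A call has 1 to 5 rows; each row is the pose to reach, as a shift and turn from the pose commanded when the call began, along the tool's axes at that moment; what a row does not reach only later rows make up. The controller multiplies each number of a shift by 10 cm and each number of a turn by pi/2 rad. A row lasts 1/10 s, in which the tool goes at most 50 mm and 8.59 degrees, less where a joint would pass 70% of its speed; a pose out of reach is approached as far as the arm can. A call with a number of a shift or a turn outside -1 to 1 is refused whole. A call with a gripper value outside its range is refused whole. The fingers move at their own pace and stop on an object; the grip force is fixed at half the most. Time passes only in rows, so rows that repeat a pose let the fingers close. It gives the time, the measured TCP pose, the force, the opening and the grip force at its end, in the units of the state.
- ctrl.get_obs(): the state, without advancing time (a new reading comes with each control period).
- ctrl.snapshot(name): name is "scene" or "top"; returns a dict with "color" (420x560x3 uint8, red, green, blue), "intrinsics" (3x3 intrinsics, pixels), "R" (3x3) and "t" (3): a world point X has camera coordinates R X + t. Camera axes: x right, y down, z forward; pixel columns grow to the right and rows downward; lengths in m; the calibration is good to about 2 mm. A picture is of the moment at which its call begins. There is no depth.
- ctrl.close_job(): hands the job in; it is judged then, once.
The state is a dict: "clock": time; "joint_pos": joint angles; "qvel": joint speeds; "tau": joint torques, N m; "tool_pos": TCP position; "orientation": TCP orientation; "force": force on the tool from outside, world axes, zero at the start; "moment": the same for the moment, N m; "opening": finger opening in m; "gripper_force": force on a finger pad.
Only numpy, scipy, OpenCV 4.12 (cv2) and the standard library are available. Lean on these libraries where they do the work, as an engineer would, in place of code of your own. Each camera call takes 0.05 s, during which the arm holds its last target. There are 200 camera calls.

TASK

Load the reader: lay every sample carrier that is on the desk into a bay of its own in the tray, flat and with its round glass window facing up, turning over those that lie window down. Press all three hinged covers down, those of empty bays too, until their catches hold them shut, and then press the start button fully. Leave the dropper bottle, the mouse and the plant where they are.

Things in the scene. Friction and masses are not known exactly. Their poses are not given: they have to be found in the camera images.
- tray: grey reader tray fixed to the desk, base plate 130 (x) by 400 (y) by 10 mm; origin on the desk under the middle bay, x across the plate away from the robot, y along the row of bays; the plate spans y -155..+245 and x -65..+65. Turned by up to 0.15 rad from the world axes.
- start (a joint): start button in the tray's +y end: how far it is pressed, m (0 up, 0.006 fully down, about 5 N); springs back
- start_top (a point): centre of the round top (28 mm dia) of the start button, 18 mm above the tray plate; pressed straight down
- bay1 (a point): centre of the floor of bay 1, at tray y = -100 mm; axes as the tray's. A pocket 68 (tray y) by 46 (tray x) mm inside rims 6 mm high; the rims are open in the middle 30 mm of both short (+-y) ends, so fingers holding a carrier by its short ends reach down to the plate. A carrier lies in it with its long side along tray y, either way round.
- cover1 (a joint): hinge angle of cover 1, rad: 0 flat shut, about 1.7 open (past upright, leaning away from the robot); a light spring holds it open. Push it over towards the robot and down: over the last 10 mm of its front edge a spring catch resists (about 9 N at the press point), then snaps and holds it at 0.00-0.04. If not caught it springs open.
- cover1_hinge (a point): middle of the hinge line (along tray y) of cover 1: 38 mm beyond the bay centre in tray x, 17.5 mm above the bay floor. The cover is a flat frame 4 mm thick, 38 mm wide, reaching 71 mm from the hinge; shut, its underside is 1.5 mm above a flat carrier. The catch stands 72 mm before the hinge (robot side), its top 26.5 mm above the bay floor.
- cover1_press (a point): point on the outer face of cover 1, 47 mm from the hinge line; a good place to press. Axes: x back to the hinge, y along it, z out of the outer face (up when shut)
- bay2 (a point): centre of the floor of bay 2, at tray y = 0 mm; axes as the tray's. A pocket 68 (tray y) by 46 (tray x) mm inside rims 6 mm high; the rims are open in the middle 30 mm of both short (+-y) ends, so fingers holding a carrier by its short ends reach down to the plate. A carrier lies in it with its long side along tray y, either way round.
- cover2 (a joint): hinge angle of cover 2, rad: 0 flat shut, about 1.7 open (past upright, leaning away from the robot); a light spring holds it open. Push it over towards the robot and down: over the last 10 mm of its front edge a spring catch resists (about 9 N at the press point), then snaps and holds it at 0.00-0.04. If not caught it springs open.
- cover2_hinge (a point): middle of the hinge line (along tray y) of cover 2: 38 mm beyond the bay centre in tray x, 17.5 mm above the bay floor. The cover is a flat frame 4 mm thick, 38 mm wide, reaching 71 mm from the hinge; shut, its underside is 1.5 mm above a flat carrier. The catch stands 72 mm before the hinge (robot side), its top 26.5 mm above the bay floor.
- cover2_press (a point): point on the outer face of cover 2, 47 mm from the hinge line; a good place to press. Axes: x back to the hinge, y along it, z out of the outer face (up when shut)
- bay3 (a point): centre of the floor of bay 3, at tray y = 100 mm; axes as the tray's. A pocket 68 (tray y) by 46 (tray x) mm inside rims 6 mm high; the rims are open in the middle 30 mm of both short (+-y) ends, so fingers holding a carrier by its short ends reach down to the plate. A carrier lies in it with its long side along tray y, either way round.
- cover3 (a joint): hinge angle of cover 3, rad: 0 flat shut, about 1.7 open (past upright, leaning away from the robot); a light spring holds it open. Push it over towards the robot and down: over the last 10 mm of its front edge a spring catch resists (about 9 N at the press point), then snaps and holds it at 0.00-0.04. If not caught it springs open.
- cover3_hinge (a point): middle of the hinge line (along tray y) of cover 3: 38 mm beyond the bay centre in tray x, 17.5 mm above the bay floor. The cover is a flat frame 4 mm thick, 38 mm wide, reaching 71 mm from the hinge; shut, its underside is 1.5 mm above a flat carrier. The catch stands 72 mm before the hinge (robot side), its top 26.5 mm above the bay floor.
- cover3_press (a point): point on the outer face of cover 3, 47 mm from the hinge line; a good place to press. Axes: x back to the hinge, y along it, z out of the outer face (up when shut)
- carrier1: sample carrier: flat metal block, 62 (body x) by 40 (y) by 14 (z) mm, 80 g, flat sides; origin at its centre. Its window face (round glass window in a black ring, 37 mm across) looks along body +z; the back (-z) is plain with three dark bars along x. It can stand on its 62 x 14 mm edge. Not every carrier is there in every run.
- carrier2: sample carrier: flat metal block, 62 (body x) by 40 (y) by 14 (z) mm, 80 g, flat sides; origin at its centre. Its window face (round glass window in a black ring, 37 mm across) looks along body +z; the back (-z) is plain with three dark bars along x. It can stand on its 62 x 14 mm edge. Not every carrier is there in every run.
- carrier3: sample carrier: flat metal block, 62 (body x) by 40 (y) by 14 (z) mm, 80 g, flat sides; origin at its centre. Its window face (round glass window in a black ring, 37 mm across) looks along body +z; the back (-z) is plain with three dark bars along x. It can stand on its 62 x 14 mm edge. Not every carrier is there in every run.
- carrier4: sample carrier: flat metal block, 62 (body x) by 40 (y) by 14 (z) mm, 80 g, flat sides; origin at its centre. Its window face (round glass window in a black ring, 37 mm across) looks along body +z; the back (-z) is plain with three dark bars along x. It can stand on its 62 x 14 mm edge. Not every carrier is there in every run.
- dropper: bystander: white plastic dropper bottle, 42 dia, 122 high, origin under its centre
- mouse: bystander: black computer mouse, 100 x 58 x 30, origin under its centre
- pot: bystander: small plant in a white pot, 68 dia, about 80 high, origin under its centre
Not all that is in view belongs to the job. Leave any red look-alike of the carrier4 alone.

How it is judged:
By the outcome, as a careful person would: the job done as asked, in the order asked, and still so for the second after the job is handed in, with the robot touching nothing.
Of carrier1, carrier2, carrier3, carrier4 only 2 to 3 are there at a start; the rules pass over those that are not, and their reading is None.
At some moment in a run one of carrier1, carrier2, carrier3, carrier4 may be knocked a few centimetres aside while the robot is not near it.
Once in a run the grip may slacken for a moment while it holds something.
It also fails if it takes over 210 s, if anything falls off the work surface, if the arm or the gripper's body presses on something with over 40 N, if the wrist force passes 120 N, or if a joint passes its speed limit or range.

## Working session

There is one attempt and no reset: what is moved stays moved. The work goes in short steps, Python scripts to look and compute and a shell command to move; the robot and the scene stay as the last step left them, time stands still between calls to the robot, and variables do not carry over. Pictures are saved under pics/ and viewed, at most 14 in all, crops included, and the job is handed in when it is done.

```bash
mkdir -p pics; python3 - <<'E'
from plant import ctrl
import cv2,json
print(ctrl.get_obs())
for n in("scene","top"):
    s=ctrl.snapshot(n); cv2.imwrite(f"pics/{n}0.png",s["color"][:,:,::-1])
    print(n,s["intrinsics"],s["R"],s["t"])
E
```

```text
{'clock': 0.0, 'joint_pos': array([ 8.12520033e+01,  2.05890726e+01,  6.34165026e-01, -1.81816354e-02,
       -7.01369361e+01, -1.65056798e+01]), 'qvel': array([-0.03089126,  0.0081069 ,  0.101192  , -0.07850384,  0.05922792,
       -0.03409096]), 'tau': array([ 1.88911377e-03, -5.82719994e+01,  2.93042582e+01,  6.99693426e+00,
        6.73938019e-03, -1.76447916e-04]), 'tool_pos': array([0.28782492, 0.61005714, 0.24765841]), 'orientation': array([ 1.79907085e+02, -9.70820902e-03, -2.52598600e+01]), 'force': array([-0.72801759, -0.27751239,  0.27868049]), 'moment': array([-0.0388901 , -0.01611153,  0.01160394]), 'gripper_force': 0.0, 'opening': 0.08767034817701493}
scene [[383.39750744   0.         272.63678019]
 [  0.         383.39750744 215.11564244]
 [  0.           0.           1.        ]] [[-0.19933055  0.97991888 -0.0051311 ]
 [ 0.74806261  0.14878096 -0.6467353 ]
 [-0.63298472 -0.13275249 -0.76269726]] [ 0.11646465 -0.38665677  1.39389635]
top [[394.65624758   0.         276.70274782]
 [  0.         394.65624758 209.88045048]
 [  0.           0.           1.        ]] [[ 0.01106731 -0.99992719 -0.00480882]
 [-0.99737226 -0.01069444 -0.07165336]
 [ 0.07159672  0.0055892  -0.997418  ]] [0.0010565  0.57279468 1.02810171]
```

View pics/scene0.png

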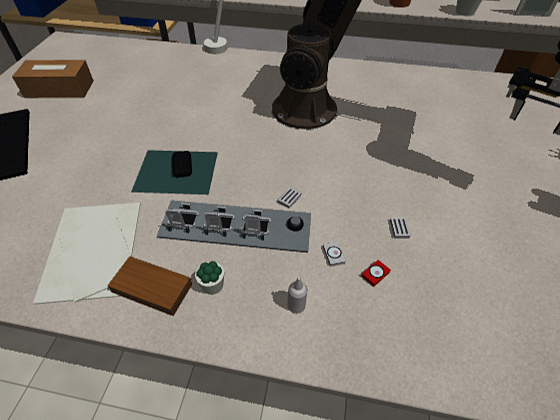

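View pics/top0.png

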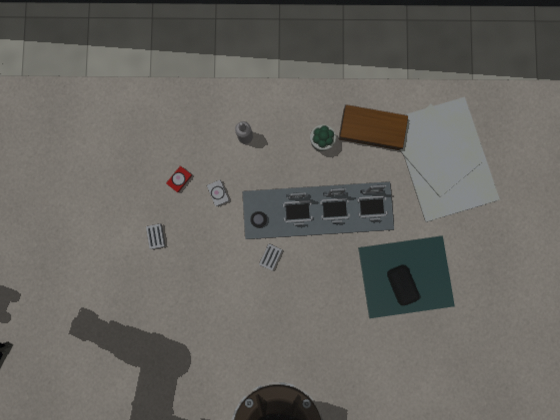

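The pictures show white carriers in top view at (218,193), window up, and at (156,236) and (271,257), both bars up. The red look-alike is at (179,179), to be left alone. The tray is centred near (318,210) with its button at (259,219). I'll check with a close crop and fit the shapes.

```bash
cat > h.py <<'E'
import cv2,numpy as np
from plant import ctrl
from scipy.spatial.transform import Rotation as Ro
def w(s,p,z):
    K,R,t=s["intrinsics"],s["R"],s["t"]
    p=np.atleast_2d(np.array(p,float)); d=(np.linalg.inv(K)@np.c_[p,np.ones(len(p))].T).T@R
    c=-R.T@t; return c+d*((z-c[2])/d[:,2])[:,None]
def px(s,X):
    q=np.atleast_2d(X)@s["R"].T+s["t"]; q=q@s["intrinsics"].T; return q[:,:2]/q[:,2:]
def delta(p,rpy=None,cur=None):
    "move from current pose to world p / rpy, in row units"
    o=ctrl.get_obs(); R=Ro.from_euler('xyz',o["orientation"],degrees=True)
    d=R.inv().apply(np.array(p)-o["tool_pos"])/.1
    r=(R.inv()*Ro.from_euler('xyz',rpy,degrees=True)).as_rotvec()/(np.pi/2) if rpy is not None else None
    print("dpos",d.round(3),"rot",None if r is None else r.round(3)); return d,r
E
python3 - <<'E'
from h import *
s=ctrl.snapshot("top"); im=s["color"]; 
cv2.imwrite("pics/crop1.png",cv2.resize(im[150:280,130:410],None,fx=2.8,fy=2.8,interpolation=cv2.INTER_CUBIC)[:,:,::-1])
hsv=cv2.cvtColor(im,cv2.COLOR_RGB2HSV)
for p in [(218,193),(156,236),(271,257)]:
    x,y=p; c=im[y-22:y+23,x-22:x+23]; g=cv2.resize(c,None,fx=4,fy=4,interpolation=cv2.INTER_CUBIC)
    g=cv2.cvtColor(g,cv2.COLOR_RGB2GRAY); m=(g>165).astype(np.uint8)
    print(np.percentile(g,[5,50,90,99]))
    for th in(140,160):
        m=(g>th).astype(np.uint8); m=cv2.morphologyEx(m,cv2.MORPH_CLOSE,np.ones((25,25)))
        cs,_=cv2.findContours(m,0,2); b=max(cs,key=cv2.contourArea); r=cv2.minAreaRect(b)
        pt=(cv2.boxPoints(r)+.5)/4-.5+np.array([x-22,y-22]); W=w(s,pt,.014)
        e=[W[1]-W[0],W[2]-W[1]]; L=[np.linalg.norm(v) for v in e]; v=e[int(np.argmax(L))]
        print(p,th,W.mean(0).round(4),np.round(L,4),np.degrees(np.arctan2(v[1],v[0])).round(1)%180)
print(im[232,300],im[190,300],im[235,380],im[260,320],hsv[232,300],hsv[235,380],hsv[260,320])
E
```

```text
[ 85. 119. 124. 135.]
(218, 193) 140 [0.6184 0.1557 0.014 ] [0.     0.0074] 1.2Traceback (most recent call last):
  File "<stdin>", line 11, in <module>
ValueError: max() iterable argument is empty
```

View pics/crop1.png

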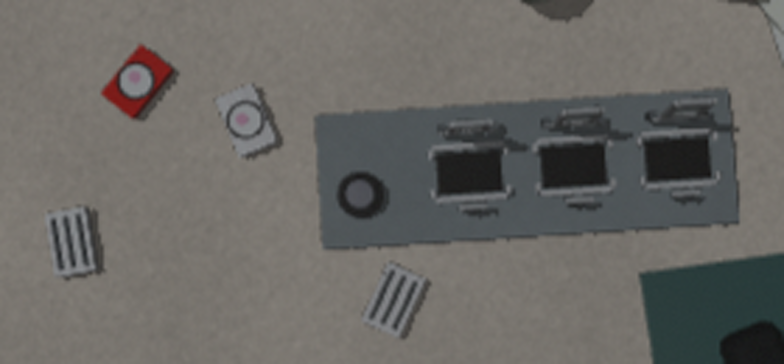

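Crop: the three white carriers are as assumed (one window up, two bars up), the red one is the decoy. I'll segment by warmth (B/R ratio) instead.

```bash
cat >> h.py <<'E'
def neutral(im): 
    f=cv2.GaussianBlur(im.astype(np.float32),(0,0),.7); return f[:,:,2]/f[:,:,0]
def fit(s,p,z=.014,h=24,th=None):
    x,y=map(int,p); r=neutral(s["color"])[y-h:y+h+1,x-h:x+h+1]; g=cv2.resize(r,None,fx=4,fy=4,interpolation=cv2.INTER_CUBIC)
    a,b=np.percentile(g,[20,95]); t=th or (a+b)/2
    m=cv2.morphologyEx((g>t).astype(np.uint8),cv2.MORPH_CLOSE,np.ones((13,13)))
    n,l,st,ce=cv2.connectedComponentsWithStats(m); k=l[4*h,4*h] or 1+np.argmax(st[1:,4])
    c,_=cv2.findContours((l==k).astype(np.uint8),0,2)
    pt=(cv2.boxPoints(cv2.minAreaRect(c[0]))+.5)/4-.5+np.array([x-h,y-h]); W=w(s,pt,z)
    e=[W[1]-W[0],W[2]-W[1]]; L=[np.linalg.norm(v) for v in e]; v=e[int(np.argmax(L))]
    cen=w(s,[(ce[k]+.5)/4-.5+np.array([x-h,y-h])],z)[0]
    print(p,W.mean(0).round(4),cen.round(4),np.round(L,4),np.degrees(np.arctan2(v[1],v[0])).round(1)%180,"thr",a.round(3),b.round(3)); return W
E
python3 - <<'E'
from h import *
s=ctrl.snapshot("top"); 
for p in [(218,193),(156,236),(271,257)]: fit(s,p)
W=fit(s,(318,210),z=.010,h=90); print(W)
s=ctrl.snapshot("scene")
for p in [(333,252),(400,228),(289,197)]: fit(s,p)
W=fit(s,(235,227),z=.010,h=90); print(W)
E
```

```text
(218, 193) [0.6179 0.1664 0.014 ] [0.6178 0.1663 0.014 ] [0.0416 0.064 ] 23.900000000000006 thr 0.916 1.032
(156, 236) [0.4999 0.3304 0.014 ] [0.4999 0.3306 0.014 ] [0.0427 0.063 ] 11.300000000000011 thr 0.914 1.05
(271, 257) [0.4483 0.0229 0.014 ] [0.4485 0.0231 0.014 ] [0.0588 0.038 ] 155.4 thr 0.916 1.103
(318, 210) [ 0.4104 -0.288   0.01  ] [ 0.4209 -0.274   0.01  ] [0.1342 0.1516] 7.300000000000011 thr 0.915 1.366
[[ 0.47546424 -0.21167761  0.01      ]
 [ 0.49550172 -0.34436125  0.01      ]
 [ 0.34516285 -0.3635919   0.01      ]
 [ 0.32543041 -0.23226638  0.01      ]]
(333, 252) [0.6241 0.1652 0.014 ] [0.6251 0.1652 0.014 ] [0.0451 0.0724] 21.8 thr 0.889 1.022
(400, 228) [0.506  0.3287 0.014 ] [0.5072 0.3288 0.014 ] [0.0472 0.0785] 10.1 thr 0.888 1.017
(289, 197) [0.4559 0.0221 0.014 ] [0.4567 0.0217 0.014 ] [0.0734 0.042 ] 154.7 thr 0.89 1.106
(235, 227) [ 0.4097 -0.3242  0.01  ] [ 0.4169 -0.3267  0.01  ] [0.1891 0.2321] 98.7 thr 0.888 1.582
[[ 0.51392142 -0.39679371  0.01      ]
 [ 0.33941115 -0.46970578  0.01      ]
 [ 0.30426796 -0.24028029  0.01      ]
 [ 0.48113072 -0.19001293  0.01      ]]
```

```bash
python3 - <<'E'
from h import *
for n,seed,hi in(("top",(280,195),1.3),("scene",(280,240),1.3)):
    s=ctrl.snapshot(n); r=neutral(s["color"]); a=np.median(r); b=r[seed[1],seed[0]]; print(n,a,b)
    m=((r>(a+b)/2)&(r<1.35)).astype(np.uint8); m=cv2.morphologyEx(m,cv2.MORPH_CLOSE,np.ones((5,5)))
    k,l=cv2.connectedComponents(m); c,_=cv2.findContours((l==l[seed[1],seed[0]]).astype(np.uint8),0,2)
    c=max(c,key=cv2.contourArea); q=cv2.approxPolyDP(cv2.convexHull(c),6,True)[:,0]; print(q.tolist()); 
    W=w(s,q,.010); print(W.round(4).tolist(),[np.linalg.norm(W[i]-W[i-1]).round(4) for i in range(len(W))])
    # fit line edges
    C=w(s,c[:,0],.010)[:,:2]; r=cv2.minAreaRect(C.astype(np.float32)); print(r)
s=ctrl.snapshot("top"); g=cv2.cvtColor(s["color"],cv2.COLOR_RGB2GRAY)
print("button",w(s,[(259,219.2)],.028), "bays", w(s,[(298,211.5),(335,209),(372,207)],.010))
for n,p in(("dropper",(244,126)),("pot",(323,137)),("mouse",(403,285))): print(n,w(s,[p],.05))
E
```

```text
top 0.9172373 1.1110061
[[389, 182], [392, 229], [245, 236], [244, 191]]
[[0.652, -0.2943, 0.01], [0.5256, -0.3011, 0.01], [0.5026, 0.0913, 0.01], [0.6236, 0.096, 0.01]] [np.float64(0.3914), np.float64(0.1266), np.float64(0.3931), np.float64(0.121)]
((0.574268639087677, -0.10240431129932404), (0.1288667768239975, 0.3980366289615631), 4.285039901733398)
scene 0.8902799 1.0998871
[[310, 213], [307, 251], [158, 236], [171, 201], [290, 188]]
[[0.5002, 0.0882, 0.01], [0.6281, 0.0982, 0.01], [0.6573, -0.293, 0.01], [0.5326, -0.3052, 0.01], [0.4161, 0.0176, 0.01]] [np.float64(0.1098), np.float64(0.1283), np.float64(0.3923), np.float64(0.1253), np.float64(0.3433)]
((0.5356971025466919, -0.1078215092420578), (0.2196260392665863, 0.3986743986606598), 4.328104019165039)
button [[0.54710212 0.05361512 0.028     ]] bays [[ 0.56976376 -0.04981809  0.01      ]
 [ 0.57755092 -0.14898995  0.01      ]
 [ 0.58399257 -0.24815405  0.01      ]]
dropper [[0.7903224  0.09536272 0.05      ]]
pot [[ 0.76303435 -0.11183934  0.05      ]]
mouse [[ 0.38252432 -0.31622417  0.05      ]]
```

```bash
cat >> h.py <<'E'
O=np.array([.5775,-.1478]); YAW=4.25
def tray(x,y,z=0): a=np.radians(YAW); return np.array([*(O+[x*np.cos(a)-y*np.sin(a),x*np.sin(a)+y*np.cos(a)]),z])
def pose(p,yaw,tilt=0,back=0):
    R=Ro.from_euler('z',yaw,degrees=True)*Ro.from_euler('x',180,degrees=True)*Ro.from_euler('y',tilt,degrees=True)
    return np.array(p)-(.022-back)*R.apply([0,0,1]),R
def plan(*targets):
    "targets: (p,yaw,tilt,back); prints per-call shift/turn units, splitting long legs"
    o=ctrl.get_obs(); P=np.array(o["tool_pos"]); R=Ro.from_euler('xyz',o["orientation"],degrees=True)
    print("now",P.round(4),np.round(o["orientation"],1),"j",np.round(o["joint_pos"],0),"op",round(o["opening"],4),"gf",round(o["gripper_force"],1),"F",np.round(o["force"],1),"t",round(o["clock"],1))
    for T in targets:
        P1,R1=pose(*T); rv=(R.inv()*R1).as_rotvec(); P0,R0=P,R
        n=int(max(np.ceil(np.linalg.norm(P1-P)/.099),np.ceil(np.degrees(np.linalg.norm(rv))/42),1))
        for i in range(1,n+1):
            Pn=P0+(P1-P0)*i/n; Rn=R0*Ro.from_rotvec(rv*i/n)
            print(f"{i}/{n}",(R.inv().apply(Pn-P)/.1).round(3).tolist(),((R.inv()*Rn).as_rotvec()/(np.pi/2)).round(3).tolist()); P,R=Pn,Rn
E
python3 -c "
from h import *
plan(([.6178,.1663,.10],-66,-6,0),([.6178,.1663,.007],-66,-6,.0045))"
```

```text
now [0.288  0.6104 0.2484] [180.   -0.  -25.3] j [ 81.  21.   1.  -0. -70. -17.] op 0.088 gf 0.0 F [-0.6 -1.2 -0.9] t 0.4
1/6 [0.816, 0.437, 0.211] [0.004, -0.011, 0.075]
2/6 [0.865, 0.339, 0.195] [0.004, -0.011, 0.075]
3/6 [0.902, 0.235, 0.178] [0.004, -0.011, 0.075]
4/6 [0.927, 0.128, 0.161] [0.004, -0.011, 0.075]
5/6 [0.938, 0.018, 0.145] [0.004, -0.011, 0.075]
6/6 [0.936, -0.092, 0.13] [0.004, -0.011, 0.075]
1/1 [0.097, -0.0, 0.97] [-0.0, 0.0, -0.0]
```

```bash

python3 -m creep '[{"grip":0,"delta_pos":[0.4,0.22,0.1],"rotation":[0,0,0.04]},{"grip":0,"delta_pos":[0.82,0.44,0.2],"rotation":[0,0,0.08]},{"grip":0,"delta_pos":[0.82,0.44,0.2],"rotation":[0,0,0.08]}]' 
python3 -m creep '[{"grip":0,"delta_pos":[0.43,0.17,0.1],"rotation":[0,0,0.04]},{"grip":0,"delta_pos":[0.86,0.34,0.2],"rotation":[0,0,0.08]}]'
python3 -m creep '[{"grip":0,"delta_pos":[0.45,0.12,0.1],"rotation":[0,0,0.04]},{"grip":0,"delta_pos":[0.9,0.23,0.2],"rotation":[0,0,0.08]}]'
python3 -m creep '[{"grip":0,"delta_pos":[0.46,0.06,0.08],"rotation":[0,0,0.04]},{"grip":0,"delta_pos":[0.92,0.12,0.15],"rotation":[0,0,0.08]}]'
python3 -m creep '[{"grip":0,"delta_pos":[0.46,0,0.08],"rotation":[0,0,0.04]},{"grip":0,"delta_pos":[0.92,0,0.15],"rotation":[0,0,0.07]},{"grip":0,"delta_pos":[0.92,0,0.15],"rotation":[0,0,0.07]}]'
python3 -c "
from h import *
fit(ctrl.snapshot('top'),(218,193))
plan(([.6178,.1663,.10],-66,-6,0),([.6178,.1663,.007],-66,-6,.0045))"
```

```text
clock: 0.7
tool_pos: [0.3451, 0.5313, 0.2275]
orientation: [179.8, -0.0, -32.8]
force: [1.0, 0.3, -0.0]
opening: 0.088
gripper_force: 0.0
clock: 0.9
tool_pos: [0.398, 0.4605, 0.2085]
orientation: [-180.0, 0.0, -39.7]
force: [0.6, -0.1, -0.6]
opening: 0.0872
gripper_force: 0.0
clock: 1.1
tool_pos: [0.453, 0.3844, 0.1885]
orientation: [-180.0, 0.0, -47.0]
force: [0.7, 0.6, 0.7]
opening: 0.0876
gripper_force: 0.0
clock: 1.3
tool_pos: [0.5073, 0.3089, 0.1735]
orientation: [-180.0, 0.0, -54.2]
force: [0.2, 0.6, 0.1]
opening: 0.0876
gripper_force: 0.0
clock: 1.6
tool_pos: [0.5622, 0.2316, 0.1573]
orientation: [179.9, -0.0, -60.7]
force: [0.1, -0.3, 1.1]
opening: 0.0875
gripper_force: 0.0
(218, 193) [0.6183 0.1666 0.014 ] [0.6182 0.1666 0.014 ] [0.0416 0.0633] 23.099999999999994 thr 0.916 1.032
now [0.5615 0.2334 0.1578] [179.9  -0.  -60.6] j [ 41.  18. -15.   0. -57. -12.] op 0.0874 gf 0.0 F [0.1 0.3 0.2] t 1.6
1/1 [0.883, -0.159, 0.36] [0.004, -0.067, 0.06]
1/1 [0.097, -0.0, 0.97] [-0.0, 0.0, 0.0]
```

```bash

python3 -m creep '[{"grip":0,"delta_pos":[0.44,-0.08,0.18],"rotation":[0,-0.03,0.03]},{"grip":0,"delta_pos":[0.88,-0.16,0.36],"rotation":[0,-0.067,0.06]},{"grip":0,"delta_pos":[0.88,-0.16,0.36],"rotation":[0,-0.067,0.06]},{"grip":0,"delta_pos":[0.88,-0.16,0.36],"rotation":[0,-0.067,0.06]}]' 
python3 -c "
from h import *
plan(([.618,.1664,.04],-66.5,-6,0),([.618,.1664,.007],-66.5,-6,.0045))"
```

```text
clock: 2.05
tool_pos: [0.6184, 0.1663, 0.1218]
orientation: [179.7, 6.0, -65.9]
force: [-0.8, 0.4, 0.2]
opening: 0.0875
gripper_force: 0.0
now [0.6184 0.1663 0.1218] [179.7   6.  -65.9] j [ 29.  24.  -9.  -7. -57.  -1.] op 0.0875 gf 0.0 F [-0.8  0.4  0.2] t 2.0
1/1 [0.083, 0.0, 0.594] [0.005, 0.0, 0.007]
1/1 [0.034, -0.0, 0.373] [-0.0, -0.0, 0.0]
```

```bash

python3 -m creep '[{"grip":0,"delta_pos":[0.04,0,0.3],"rotation":[0,0,0.007]},{"grip":0,"delta_pos":[0.08,0,0.6],"rotation":[0,0,0.007]},{"grip":0,"delta_pos":[0.1,0,0.8],"rotation":[0,0,0.007]},{"grip":0,"delta_pos":[0.117,0,0.965],"rotation":[0,0,0.007]},{"grip":0,"delta_pos":[0.117,0,0.965],"rotation":[0,0,0.007]}]' 
python3 -m creep '[{"grip":1,"delta_pos":[0,0,0],"rotation":[0,0,0]},{"grip":1,"delta_pos":[0,0,0],"rotation":[0,0,0]},{"grip":1,"delta_pos":[0,0,0],"rotation":[0,0,0]},{"grip":1,"delta_pos":[0,0,0],"rotation":[0,0,0]},{"grip":1,"delta_pos":[0,0,0],"rotation":[0,0,0]}]' 
python3 -m creep '[{"grip":1,"delta_pos":[0,0,0],"rotation":[0,0,0]},{"grip":1,"delta_pos":[0,0,0],"rotation":[0,0,0]},{"grip":1,"delta_pos":[0,0,-0.1],"rotation":[0,0,0]},{"grip":1,"delta_pos":[0,0,-0.45],"rotation":[0,0,0]},{"grip":1,"delta_pos":[0,0,-0.9],"rotation":[0,0,0]}]' 
python3 -c "
from h import *
plan((tray(0,.1,.095),-175.75,-6,.0045),(tray(0,.1,.0185),-175.75,-6,.0045))"
```

```text
clock: 2.55
tool_pos: [0.6172, 0.1676, 0.0246]
orientation: [179.6, 6.0, -66.2]
force: [-0.3, 0.7, 0.1]
opening: 0.0875
gripper_force: 0.0
clock: 3.05
tool_pos: [0.6184, 0.166, 0.0262]
orientation: [179.7, 6.0, -66.4]
force: [-1.9, 1.0, 5.0]
opening: 0.0618
gripper_force: 30.0
clock: 3.55
tool_pos: [0.6209, 0.1564, 0.114]
orientation: [179.4, 6.0, -66.5]
force: [1.7, 0.7, -0.4]
opening: 0.0618
gripper_force: 30.0
now [0.6209 0.1564 0.114 ] [179.4   6.  -66.5] j [ 28.  25.  -9.  -7. -57.  -0.] op 0.0618 gf 30.0 F [ 1.7  0.7 -0.4] t 3.5
1/3 [0.553, 0.434, -0.048] [0.044, -0.002, 0.403]
2/3 [0.701, 0.019, -0.067] [0.044, -0.002, 0.403]
3/3 [0.575, -0.403, -0.055] [0.044, -0.002, 0.403]
1/1 [0.08, 0.0, 0.761] [-0.0, 0.0, -0.0]
```

```bash

python3 -m creep '[{"grip":1,"delta_pos":[0.14,0.11,0],"rotation":[0.01,0,0.09]},{"grip":1,"delta_pos":[0.28,0.22,-0.02],"rotation":[0.02,0,0.18]},{"grip":1,"delta_pos":[0.42,0.33,-0.04],"rotation":[0.03,0,0.27]},{"grip":1,"delta_pos":[0.55,0.43,-0.05],"rotation":[0.04,0,0.36]},{"grip":1,"delta_pos":[0.55,0.43,-0.05],"rotation":[0.044,0,0.403]}]' 
python3 -m creep '[{"grip":1,"delta_pos":[0.18,0,0],"rotation":[0.01,0,0.09]},{"grip":1,"delta_pos":[0.35,0,-0.02],"rotation":[0.02,0,0.18]},{"grip":1,"delta_pos":[0.53,0.02,-0.04],"rotation":[0.03,0,0.27]},{"grip":1,"delta_pos":[0.7,0.02,-0.06],"rotation":[0.04,0,0.36]},{"grip":1,"delta_pos":[0.7,0.02,-0.06],"rotation":[0.044,0,0.403]}]' 
python3 -m creep '[{"grip":1,"delta_pos":[0.15,-0.1,0],"rotation":[0.01,0,0.09]},{"grip":1,"delta_pos":[0.3,-0.2,-0.02],"rotation":[0.02,0,0.18]},{"grip":1,"delta_pos":[0.45,-0.3,-0.04],"rotation":[0.03,0,0.27]},{"grip":1,"delta_pos":[0.57,-0.4,-0.05],"rotation":[0.04,0,0.36]},{"grip":1,"delta_pos":[0.57,-0.4,-0.05],"rotation":[0.044,0,0.403]}]' 
python3 -c "
from h import *
plan((tray(0,.1,.095),-175.75,-6,.0045),(tray(0,.1,.0185),-175.75,-6,.0045))
s=ctrl.snapshot('top');cv2.imwrite('pics/t2.png',s['color'][:,:,::-1]);s=ctrl.snapshot('scene');cv2.imwrite('pics/s2.png',cv2.resize(s['color'][140:300,140:440],None,fx=2.6,fy=2.6,interpolation=2)[:,:,::-1])"
```

```text
clock: 4.05
tool_pos: [0.6041, 0.0873, 0.1148]
orientation: [179.8, 5.8, -103.3]
force: [-0.4, 0.4, -0.9]
opening: 0.0617
gripper_force: 30.0
clock: 4.55
tool_pos: [0.5865, 0.0195, 0.1136]
orientation: [-179.9, 5.8, -139.7]
force: [-0.0, -0.3, -1.2]
opening: 0.0615
gripper_force: 30.0
clock: 5.05
tool_pos: [0.5693, -0.0478, 0.1128]
orientation: [-179.7, 6.0, -176.2]
force: [-0.2, -0.0, -0.8]
opening: 0.0615
gripper_force: 30.0
now [ 0.5693 -0.0478  0.1128] [-179.7    6.  -176.2] j [  16.   15.  -28.    2.  -41. -104.] op 0.0615 gf 30.0 F [-0.2 -0.  -0.8] t 5.0
1/1 [0.011, -0.003, 0.003] [-0.004, -0.001, -0.005]
1/1 [0.08, -0.0, 0.761] [0.0, -0.0, -0.0]
```

View pics/s2.png

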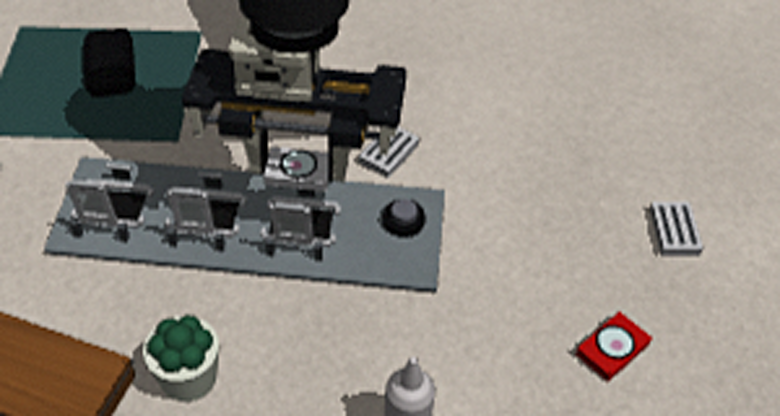

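The carrier is held window up (crop (297,163)) over bay 3, and the cover is behind it at (300,222). Descending next.

```bash

python3 -m creep '[{"grip":1,"delta_pos":[0.03,0,0.2],"rotation":[0,0,-0.005]},{"grip":1,"delta_pos":[0.05,0,0.4],"rotation":[0,0,-0.005]},{"grip":1,"delta_pos":[0.08,0,0.55],"rotation":[0,0,-0.005]},{"grip":1,"delta_pos":[0.09,0,0.68],"rotation":[0,0,-0.005]},{"grip":1,"delta_pos":[0.09,0,0.76],"rotation":[0,0,-0.005]}]' 
python3 -m creep '[{"grip":1,"delta_pos":[0,0,0],"rotation":[0,0,0]},{"grip":1,"delta_pos":[0,0,0],"rotation":[0,0,0]}]' 
```

```text
clock: 5.65
tool_pos: [0.5689, -0.0468, 0.0353]
orientation: [-179.6, 5.9, -175.2]
force: [-14.1, 3.3, 38.5]
opening: 0.0615
gripper_force: 30.1
clock: 5.85
tool_pos: [0.5695, -0.0466, 0.0361]
orientation: [-179.6, 6.0, -175.3]
force: [0.5, -0.8, -0.6]
opening: 0.0613
gripper_force: 30.0
```

```bash
python3 -c "
from h import *
s=ctrl.snapshot('scene');cv2.imwrite('pics/s3.png',cv2.resize(s['color'][165:255,190:310],None,fx=6,fy=6,interpolation=2)[:,:,::-1])"
```

```text
(no output)
```

View pics/s3.png

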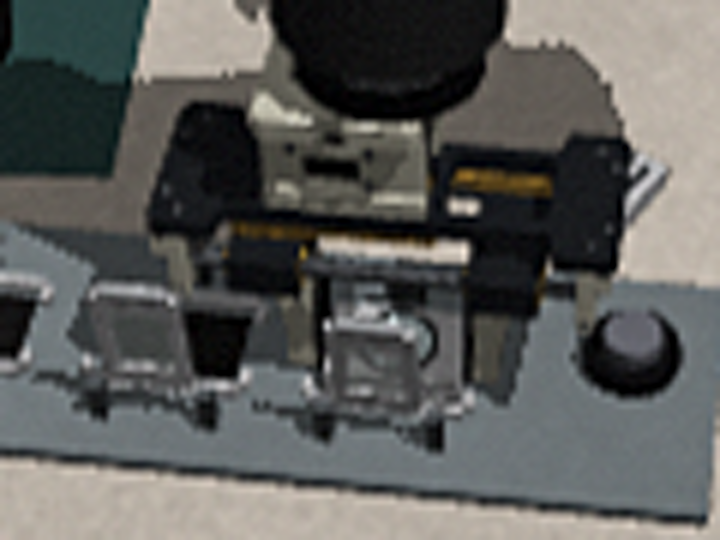

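The carrier looks to be in bay 3, between the fingers at crop (425,345). Releasing and rising, then checking from the top.

```bash

python3 -m creep '[{"grip":0.15,"delta_pos":[0,0,0],"rotation":[0,0,0]},{"grip":0.15,"delta_pos":[0,0,0],"rotation":[0,0,0]},{"grip":0.15,"delta_pos":[0,0,0],"rotation":[0,0,0]}]'
python3 -m creep '[{"grip":0.15,"delta_pos":[0,0,-0.1],"rotation":[0,0,0]},{"grip":0.1,"delta_pos":[0,0,-0.4],"rotation":[0,0,0]},{"grip":0,"delta_pos":[0,0,-0.7],"rotation":[0,0,0]},{"grip":0,"delta_pos":[0.1,0,-1],"rotation":[0,0,0]},{"grip":0,"delta_pos":[0.1,0,-1],"rotation":[0,0,0]}]'
python3 -m creep '[{"grip":0,"delta_pos":[0.4,0.5,0],"rotation":[0,0,0]},{"grip":0,"delta_pos":[0.5,0.9,0],"rotation":[0,0,0]},{"grip":0,"delta_pos":[0.5,0.9,0],"rotation":[0,0,0]}]'
python3 -m creep '[{"grip":0,"delta_pos":[0,-0.4,0],"rotation":[0,0,0]},{"grip":0,"delta_pos":[0,-0.8,0],"rotation":[0,0,0]},{"grip":0,"delta_pos":[0,-0.9,0],"rotation":[0,0,0]}]'
python3 -m creep '[{"grip":0,"delta_pos":[0,-0.4,0],"rotation":[0,0,0]},{"grip":0,"delta_pos":[0,-0.8,0],"rotation":[0,0,0]},{"grip":0,"delta_pos":[0,-0.9,0],"rotation":[0,0,0]}]'
python3 -m creep '[{"grip":0,"delta_pos":[0,-0.4,0],"rotation":[0,0,0]},{"grip":0,"delta_pos":[0,-0.8,0],"rotation":[0,0,0]},{"grip":0,"delta_pos":[0,-0.9,0],"rotation":[0,0,0]}]'
python3 -c "
from h import *
s=ctrl.snapshot('top');cv2.imwrite('pics/t4.png',cv2.resize(s['color'][150:290,120:400],None,fx=2.8,fy=2.8,interpolation=2)[:,:,::-1]);plan()
fit(s,(156,236));fit(s,(271,257))"
```

```text
clock: 6.2
tool_pos: [0.5694, -0.0466, 0.0362]
orientation: [-179.6, 6.0, -175.3]
force: [0.7, 0.1, -0.4]
opening: 0.0735
gripper_force: 0.0
clock: 6.7
tool_pos: [0.55, -0.0474, 0.1392]
orientation: [-179.7, 6.4, -175.3]
force: [0.2, 0.4, 0.7]
opening: 0.0873
gripper_force: 0.0
clock: 7.0
tool_pos: [0.4901, 0.0408, 0.1289]
orientation: [-179.7, 6.0, -175.1]
force: [0.5, -0.3, 1.1]
opening: 0.0877
gripper_force: 0.0
clock: 7.3
tool_pos: [0.4991, -0.0538, 0.1293]
orientation: [-179.6, 6.0, -175.4]
force: [-0.9, -0.1, -0.6]
opening: 0.0878
gripper_force: 0.0
clock: 7.6
tool_pos: [0.5067, -0.1441, 0.1297]
orientation: [-179.6, 6.0, -175.5]
force: [-0.2, 1.2, -0.3]
opening: 0.0878
gripper_force: 0.0
clock: 7.9
tool_pos: [0.5141, -0.2338, 0.1302]
orientation: [-179.6, 6.0, -175.5]
force: [-0.0, 0.7, 0.0]
opening: 0.0877
gripper_force: 0.0
now [ 0.5139 -0.2337  0.13  ] [-179.6    5.9 -175.5] j [ -5.  14. -26.  -1. -44. -80.] op 0.0879 gf 0.0 F [ 0.8 -1.3 -0.1] t 8.0
(156, 236) [0.4999 0.3305 0.014 ] [0.4998 0.3306 0.014 ] [0.0424 0.063 ] 11.300000000000011 thr 0.916 1.049
(271, 257) [0.4478 0.0499 0.014 ] [0.4399 0.0593 0.014 ] [0.0719 0.1285] 0.6999999999999886 thr 0.753 0.929
```

View pics/t4.png

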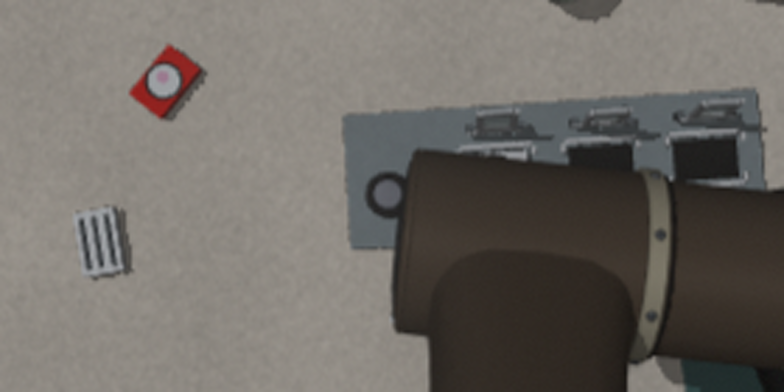

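The gripper went over bays 1–2 (my move was the wrong way), but c2 at crop (100,242) is undisturbed and bay 3 is partly visible. Now to c2 for a tilted grasp and flip.

```bash
cat >> h.py <<'E'
def pose(p,yaw,tilt=0,back=0,xo=0):
    R=Ro.from_euler('z',yaw,degrees=True)*Ro.from_euler('x',180,degrees=True)*Ro.from_euler('y',tilt,degrees=True)
    return np.array(p)-R.apply([xo,0,.022-back]),R
G1=(-40,.0038,.0063); G1b=(50,.0038,.0063); G2=(-40,.0035,-.0053); G2b=(50,.0035,-.0053)
E
python3 -c "
from h import *
plan(([.50,.3305,.13],-78.7,*G1))"
```

```text
now [ 0.5139 -0.2337  0.13  ] [-179.6    5.9 -175.5] j [ -5.  14. -26.  -1. -44. -80.] op 0.0879 gf 0.0 F [ 0.8 -1.3 -0.1] t 8.0
1/6 [-0.055, 0.928, -0.03] [-0.071, -0.048, -0.167]
2/6 [-0.291, 0.879, 0.085] [-0.071, -0.048, -0.167]
3/6 [-0.497, 0.758, 0.207] [-0.071, -0.048, -0.167]
4/6 [-0.653, 0.577, 0.325] [-0.071, -0.048, -0.167]
5/6 [-0.746, 0.349, 0.43] [-0.071, -0.048, -0.167]
6/6 [-0.77, 0.096, 0.513] [-0.071, -0.048, -0.167]
```

```bash

python3 -m creep '[{"grip":0,"delta_pos":[-0.05,0.46,-0.1],"rotation":[-0.03,-0.02,-0.08]},{"grip":0,"delta_pos":[-0.05,0.93,-0.1],"rotation":[-0.07,-0.05,-0.167]},{"grip":0,"delta_pos":[-0.05,0.93,-0.1],"rotation":[-0.07,-0.05,-0.167]}]'
python3 -m creep '[{"grip":0,"delta_pos":[-0.15,0.44,0.04],"rotation":[-0.03,-0.02,-0.08]},{"grip":0,"delta_pos":[-0.29,0.88,0.08],"rotation":[-0.07,-0.05,-0.167]},{"grip":0,"delta_pos":[-0.29,0.88,0.08],"rotation":[-0.07,-0.05,-0.167]}]'
python3 -m creep '[{"grip":0,"delta_pos":[-0.25,0.38,0.1],"rotation":[-0.03,-0.02,-0.08]},{"grip":0,"delta_pos":[-0.5,0.76,0.2],"rotation":[-0.07,-0.05,-0.167]},{"grip":0,"delta_pos":[-0.5,0.76,0.2],"rotation":[-0.07,-0.05,-0.167]}]'
python3 -m creep '[{"grip":0,"delta_pos":[-0.33,0.29,0.16],"rotation":[-0.03,-0.02,-0.08]},{"grip":0,"delta_pos":[-0.65,0.58,0.32],"rotation":[-0.07,-0.05,-0.167]},{"grip":0,"delta_pos":[-0.65,0.58,0.32],"rotation":[-0.07,-0.05,-0.167]}]'
python3 -m creep '[{"grip":0,"delta_pos":[-0.37,0.17,0.21],"rotation":[-0.03,-0.02,-0.08]},{"grip":0,"delta_pos":[-0.75,0.35,0.43],"rotation":[-0.07,-0.05,-0.167]},{"grip":0,"delta_pos":[-0.75,0.35,0.43],"rotation":[-0.07,-0.05,-0.167]}]'
python3 -c "
from h import *
s=ctrl.snapshot('top'); fit(s,(156,236))
plan(([.50,.3305,.12],-78.7,*G1),([.50,.3305,.007],-78.7,*G1))"
```

```text
clock: 8.25
tool_pos: [0.5094, -0.1346, 0.1406]
orientation: [176.1, 11.1, -160.0]
force: [0.9, -0.6, 0.4]
opening: 0.0875
gripper_force: 0.0
clock: 8.55
tool_pos: [0.5073, -0.0418, 0.1439]
orientation: [173.4, 17.0, -145.0]
force: [0.3, -0.6, 0.0]
opening: 0.0873
gripper_force: 0.0
clock: 8.85
tool_pos: [0.5053, 0.0508, 0.1472]
orientation: [172.4, 23.3, -129.8]
force: [-0.0, -0.5, 0.5]
opening: 0.0876
gripper_force: 0.0
clock: 9.15
tool_pos: [0.5027, 0.1432, 0.1502]
orientation: [173.2, 29.6, -113.8]
force: [-0.4, -1.2, -0.0]
opening: 0.0876
gripper_force: 0.0
clock: 9.45
tool_pos: [0.5008, 0.2363, 0.1532]
orientation: [176.1, 35.5, -96.6]
force: [-1.0, -0.4, -1.0]
opening: 0.0876
gripper_force: 0.0
(156, 236) [0.5003 0.3283 0.014 ] [0.5261 0.3182 0.014 ] [0.1307 0.1296] 90.6 thr 0.705 0.731
now [0.5007 0.2343 0.153 ] [176.1  35.3 -96.8] j [ 20.  14. -16. -42. -55.  -2.] op 0.0876 gf 0.0 F [-0.1 -0.6  1.1] t 9.5
1/1 [-0.638, 0.056, 0.641] [-0.08, -0.046, -0.161]
1/2 [0.363, -0.0, 0.433] [0.0, 0.0, 0.0]
2/2 [0.363, -0.0, 0.433] [0.0, 0.0, -0.0]
```

```bash

python3 -m creep '[{"grip":0,"delta_pos":[-0.3,0.03,0.3],"rotation":[-0.04,-0.02,-0.08]},{"grip":0,"delta_pos":[-0.64,0.056,0.64],"rotation":[-0.08,-0.046,-0.16]},{"grip":0,"delta_pos":[-0.64,0.056,0.64],"rotation":[-0.08,-0.046,-0.16]},{"grip":0,"delta_pos":[-0.64,0.056,0.64],"rotation":[-0.08,-0.046,-0.16]}]'
python3 -c "
from h import *
s=ctrl.snapshot('scene'); fit(s,(400,228));s2=ctrl.snapshot('top');fit(s2,(271,257))
cv2.imwrite('pics/s5.png',np.vstack([cv2.resize(s['color'][150:290,240:520],None,fx=2.1,fy=2.1,interpolation=2),cv2.resize(s2['color'][150:290,120:400],None,fx=2.1,fy=2.1,interpolation=2)])[:,:,::-1])
plan(([.50,.3305,.02],-78.7,*G1),([.50,.3305,.007],-78.7,*G1))"
```

```text
clock: 9.9
tool_pos: [0.5012, 0.3224, 0.1378]
orientation: [179.8, 39.9, -79.0]
force: [0.1, 0.2, -0.7]
opening: 0.0876
gripper_force: 0.0
(400, 228) [0.5077 0.3291 0.014 ] [0.5078 0.329  0.014 ] [0.0439 0.0713] 9.7 thr 0.892 1.088
(271, 257) [0.4488 0.0233 0.014 ] [0.449  0.0234 0.014 ] [0.0587 0.0374] 155.7 thr 0.918 1.094
now [0.5013 0.322  0.139 ] [-180.    40.   -78.9] j [ 24.  20. -10. -47. -60.  12.] op 0.0877 gf 0.0 F [ 0.8 -0.   0.2] t 10.0
1/2 [0.318, -0.002, 0.393] [-0.001, -0.0, -0.001]
2/2 [0.318, -0.002, 0.393] [-0.001, -0.0, -0.001]
1/1 [0.084, -0.0, 0.1] [0.0, 0.0, -0.0]
```

View pics/s5.png

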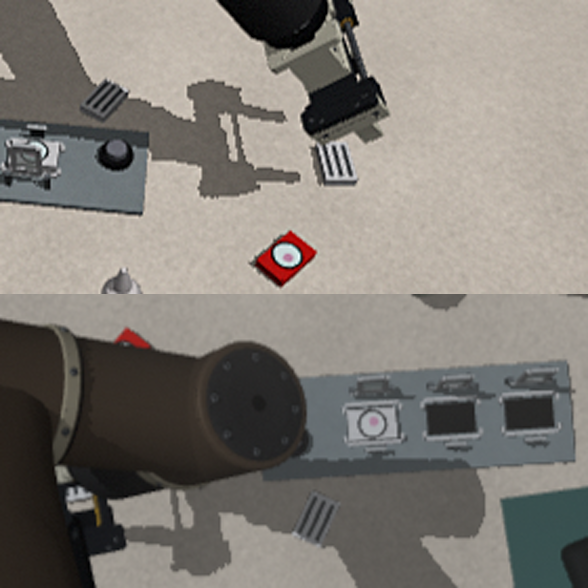

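Carrier 1 lies squarely in bay 3, window up (lower half (373,424)); c2 and c3 are in place. Descending on c2.

```bash

python3 -m creep '[{"grip":0,"delta_pos":[0.16,0,0.2],"rotation":[0,0,0]},{"grip":0,"delta_pos":[0.32,0,0.39],"rotation":[0,0,0]},{"grip":0,"delta_pos":[0.48,0,0.59],"rotation":[0,0,0]},{"grip":0,"delta_pos":[0.63,0,0.77],"rotation":[0,0,0]},{"grip":0,"delta_pos":[0.72,0,0.885],"rotation":[0,0,0]}]'
python3 -m creep '[{"grip":0,"delta_pos":[0,0,0],"rotation":[0,0,0]},{"grip":1,"delta_pos":[0,0,0],"rotation":[0,0,0]},{"grip":1,"delta_pos":[0,0,0],"rotation":[0,0,0]},{"grip":1,"delta_pos":[0,0,0],"rotation":[0,0,0]},{"grip":1,"delta_pos":[0,0,0],"rotation":[0,0,0]}]'
python3 -m creep '[{"grip":1,"delta_pos":[0,0,0],"rotation":[0,0,0]},{"grip":1,"delta_pos":[0,0,0],"rotation":[0,0,0]},{"grip":1,"delta_pos":[0,0,0],"rotation":[0,0,0]}]'
python3 -c "
from h import *
plan(([.50,.3305,.09],-78.7,*G1),([.50,.3305,.09],-78.7,*G1b),([.50,.3305,.0213],-78.7,*G1b))"
```

```text
clock: 10.5
tool_pos: [0.5008, 0.3237, 0.0241]
orientation: [180.0, 40.0, -78.9]
force: [-0.4, 0.2, -0.1]
opening: 0.0877
gripper_force: 0.0
clock: 11.0
tool_pos: [0.5014, 0.3253, 0.026]
orientation: [-179.8, 40.1, -78.7]
force: [-0.8, -1.7, 4.4]
opening: 0.0617
gripper_force: 30.2
clock: 11.3
tool_pos: [0.5014, 0.3253, 0.026]
orientation: [-179.8, 40.1, -78.7]
force: [-0.7, -2.0, 5.6]
opening: 0.0614
gripper_force: 30.0
now [0.5014 0.3253 0.026 ] [-179.8   40.1  -78.7] j [ 23.  30. -12. -53. -53.  24.] op 0.0614 gf 30.0 F [-0.7 -2.   5.6] t 11.3
1/1 [-0.517, 0.002, -0.637] [-0.002, 0.001, 0.0]
1/3 [-0.04, 0.0, 0.082] [-0.0, 0.333, -0.0]
2/3 [-0.075, -0.0, 0.051] [-0.0, 0.333, 0.0]
3/3 [-0.091, 0.0, 0.006] [0.0, 0.333, 0.0]
1/1 [-0.526, -0.0, 0.442] [0.0, -0.0, 0.0]
```

```bash

python3 -m creep '[{"grip":1,"delta_pos":[-0.1,0,-0.12],"rotation":[0,0,0]},{"grip":1,"delta_pos":[-0.3,0,-0.35],"rotation":[0,0,0]},{"grip":1,"delta_pos":[-0.52,0,-0.64],"rotation":[0,0,0]},{"grip":1,"delta_pos":[-0.52,0,-0.64],"rotation":[0,0,0]}]'
python3 -m creep '[{"grip":1,"delta_pos":[0,0,0.02],"rotation":[0,0.08,0]},{"grip":1,"delta_pos":[-0.02,0,0.04],"rotation":[0,0.16,0]},{"grip":1,"delta_pos":[-0.03,0,0.06],"rotation":[0,0.24,0]},{"grip":1,"delta_pos":[-0.04,0,0.08],"rotation":[0,0.333,0]},{"grip":1,"delta_pos":[-0.04,0,0.08],"rotation":[0,0.333,0]}]'
python3 -m creep '[{"grip":1,"delta_pos":[-0.02,0,0.01],"rotation":[0,0.08,0]},{"grip":1,"delta_pos":[-0.04,0,0.02],"rotation":[0,0.16,0]},{"grip":1,"delta_pos":[-0.06,0,0.04],"rotation":[0,0.24,0]},{"grip":1,"delta_pos":[-0.075,0,0.05],"rotation":[0,0.333,0]},{"grip":1,"delta_pos":[-0.075,0,0.05],"rotation":[0,0.333,0]}]'
python3 -m creep '[{"grip":1,"delta_pos":[-0.02,0,0],"rotation":[0,0.08,0]},{"grip":1,"delta_pos":[-0.04,0,0],"rotation":[0,0.16,0]},{"grip":1,"delta_pos":[-0.07,0,0],"rotation":[0,0.24,0]},{"grip":1,"delta_pos":[-0.09,0,0],"rotation":[0,0.333,0]},{"grip":1,"delta_pos":[-0.09,0,0],"rotation":[0,0.333,0]}]'
python3 -c "
from h import *
plan(([.50,.3305,.0225],-78.7,*G1b))
s=ctrl.snapshot('scene'); 
cv2.imwrite('pics/s6.png',cv2.resize(s['color'][150:290,320:480],None,fx=4,fy=4,interpolation=2)[:,:,::-1])"
```

```text
clock: 11.7
tool_pos: [0.5037, 0.3245, 0.1135]
orientation: [-179.2, 40.1, -78.3]
force: [0.8, 1.1, -0.2]
opening: 0.0612
gripper_force: 30.0
clock: 12.2
tool_pos: [0.4989, 0.3352, 0.1052]
orientation: [-179.7, 9.8, -78.4]
force: [-0.1, 0.8, -1.4]
opening: 0.0616
gripper_force: 30.0
clock: 12.7
tool_pos: [0.4971, 0.3412, 0.0986]
orientation: [179.9, -20.2, -78.6]
force: [-0.4, -1.1, -1.0]
opening: 0.0618
gripper_force: 30.0
clock: 13.2
tool_pos: [0.4951, 0.3476, 0.0923]
orientation: [179.5, -50.4, -78.3]
force: [-0.1, -0.7, -1.5]
opening: 0.0613
gripper_force: 30.0
now [0.4951 0.3476 0.0923] [179.5 -50.4 -78.3] j [ 68.  42. -12.  25. -82. -71.] op 0.0613 gf 30.0 F [-0.1 -0.7 -1.5] t 13.2
1/1 [-0.487, -0.018, 0.399] [0.003, -0.004, 0.003]
```

View pics/s6.png

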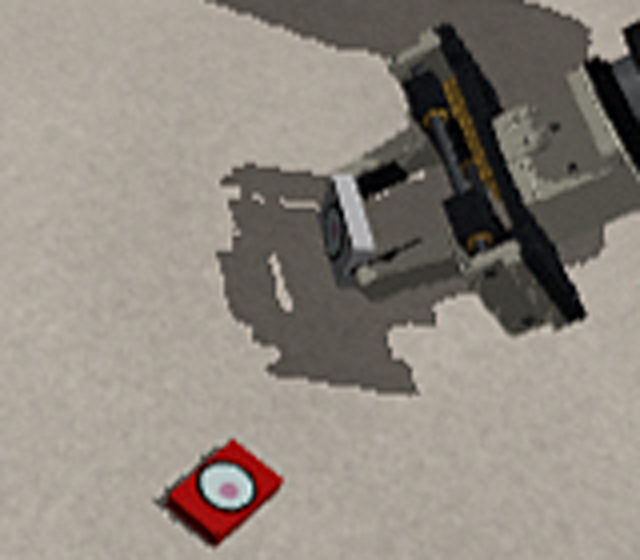

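The carrier is upright in the fingers with its window to the left (crop (340,230)). Lowering it onto its long edge.

```bash

python3 -m creep '[{"grip":1,"delta_pos":[-0.12,0,0.1],"rotation":[0,0,0]},{"grip":1,"delta_pos":[-0.25,0,0.2],"rotation":[0,0,0]},{"grip":1,"delta_pos":[-0.36,0,0.29],"rotation":[0,0,0]},{"grip":1,"delta_pos":[-0.44,-0.01,0.36],"rotation":[0,-0.004,0]},{"grip":1,"delta_pos":[-0.475,-0.018,0.39],"rotation":[0,-0.004,0]}]'
python3 -m creep '[{"grip":1,"delta_pos":[0,0,0],"rotation":[0,0,0]},{"grip":1,"delta_pos":[0,0,0],"rotation":[0,0,0]}]'
python3 -m creep '[{"grip":1,"delta_pos":[-0.01,0,0.01],"rotation":[0,0,0]},{"grip":1,"delta_pos":[-0.01,0,0.01],"rotation":[0,0,0]}]'
python3 -c "
from h import *
plan(([.50,.3305,.02],-78.7,*G1b))"
```

```text
clock: 13.75
tool_pos: [0.4982, 0.3486, 0.035]
orientation: [-179.9, -49.5, -78.9]
force: [0.3, -0.1, -0.9]
opening: 0.0612
gripper_force: 30.0
clock: 13.95
tool_pos: [0.4984, 0.3495, 0.0362]
orientation: [-179.9, -49.5, -78.9]
force: [-1.1, -0.2, -0.8]
opening: 0.0617
gripper_force: 30.0
clock: 14.15
tool_pos: [0.4982, 0.3494, 0.0347]
orientation: [-179.9, -49.5, -78.9]
force: [-0.1, 0.0, -1.5]
opening: 0.0613
gripper_force: 30.0
now [0.4982 0.3494 0.0347] [-179.9  -49.5  -78.9] j [ 67.  45. -14.  26. -76. -73.] op 0.0613 gf 30.0 F [-0.1  0.  -1.5] t 14.2
1/1 [-0.053, 0.02, 0.058] [0.0, 0.006, -0.001]
```

```bash

for i in 1 2 3; do python3 -m creep '[{"grip":1,"delta_pos":[-0.01,0,0.009],"rotation":[0,0,0]},{"grip":1,"delta_pos":[-0.01,0,0.009],"rotation":[0,0,0]}]' | grep -E 'tool|force'; done
```

```text
tool_pos: [0.4982, 0.3492, 0.0331]
force: [-0.2, -0.3, -0.9]
gripper_force: 30.0
tool_pos: [0.4982, 0.3491, 0.0316]
force: [-0.3, 0.3, -0.2]
gripper_force: 30.0
tool_pos: [0.4982, 0.3491, 0.0302]
force: [-1.0, 0.5, -0.1]
gripper_force: 30.0
```

```bash

for i in 1 2; do python3 -m creep '[{"grip":1,"delta_pos":[-0.01,0,0.009],"rotation":[0,0,0]},{"grip":1,"delta_pos":[-0.01,0,0.009],"rotation":[0,0,0]}]' | grep -E 'tool|force'; done
```

```text
tool_pos: [0.4982, 0.3491, 0.0289]
force: [1.0, 0.4, -1.5]
gripper_force: 30.0
tool_pos: [0.4982, 0.349, 0.0275]
force: [-0.0, 0.3, -0.7]
gripper_force: 30.0
```

```bash

for i in 1 2; do python3 -m creep '[{"grip":1,"delta_pos":[-0.005,0,0.004],"rotation":[0,0,0]},{"grip":1,"delta_pos":[-0.005,0,0.004],"rotation":[0,0,0]}]' | grep -E 'tool|force'; done
```

```text
tool_pos: [0.4983, 0.3491, 0.0271]
force: [-0.4, 0.1, -0.6]
gripper_force: 30.0
tool_pos: [0.4983, 0.3492, 0.0271]
force: [-2.1, 1.6, 3.6]
gripper_force: 30.0
```

Contact at 3.6 N. Releasing and backing out along the tool axis.

```bash

python3 -c "
from h import *
o=ctrl.get_obs();R=Ro.from_euler('xyz',o['orientation'],degrees=True);print((o['tool_pos']+R.apply([.0063,0,.0182])).round(4),(o['tool_pos']+R.apply([.0055,0,.0190])).round(4))"
python3 -m creep '[{"grip":0.1,"delta_pos":[0,0,0],"rotation":[0,0,0]},{"grip":0,"delta_pos":[0,0,0],"rotation":[0,0,0]},{"grip":0,"delta_pos":[0,0,0],"rotation":[0,0,0]},{"grip":0,"delta_pos":[0,0,0],"rotation":[0,0,0]}]'
python3 -m creep '[{"grip":0,"delta_pos":[0,0,-0.15],"rotation":[0,0,0]},{"grip":0,"delta_pos":[0,0,-0.4],"rotation":[0,0,0]},{"grip":0,"delta_pos":[0,0,-0.8],"rotation":[0,0,0]},{"grip":0,"delta_pos":[0,0,-1],"rotation":[0,0,0]},{"grip":0,"delta_pos":[0,0,-1],"rotation":[0,0,0]}]'
python3 -c "
from h import *
s=ctrl.snapshot('scene'); 
cv2.imwrite('pics/s7.png',cv2.resize(s['color'][170:270,340:460],None,fx=5,fy=5,interpolation=2)[:,:,::-1])
plan(([.50,.3305,.15],-78.7,*G2),([.50,.3305,.02],-78.7,*G2))"
```

```text
[0.5018 0.3316 0.02  ] [0.5018 0.3315 0.0189]
clock: 15.95
tool_pos: [0.4983, 0.349, 0.0262]
orientation: [-179.9, -49.5, -78.9]
force: [0.7, -0.3, 0.4]
opening: 0.0857
gripper_force: 0.0
clock: 16.45
tool_pos: [0.4834, 0.4278, 0.0939]
orientation: [-179.6, -49.2, -78.9]
force: [-0.1, 0.1, -0.1]
opening: 0.0876
gripper_force: 0.0
now [0.4831 0.4258 0.0924] [-179.8  -49.3  -78.9] j [ 71.  46.  -3.  23. -87. -70.] op 0.0878 gf 0.0 F [ 0.1 -0.1 -1.3] t 16.5
1/3 [0.418, 0.006, 0.137] [-0.001, -0.331, -0.0]
2/3 [0.43, 0.006, -0.089] [-0.001, -0.331, -0.0]
3/3 [0.329, 0.007, -0.291] [-0.001, -0.331, -0.0]
1/2 [0.418, -0.0, 0.498] [0.0, 0.0, 0.0]
2/2 [0.418, -0.0, 0.498] [0.0, 0.0, 0.0]
```

View pics/s7.png

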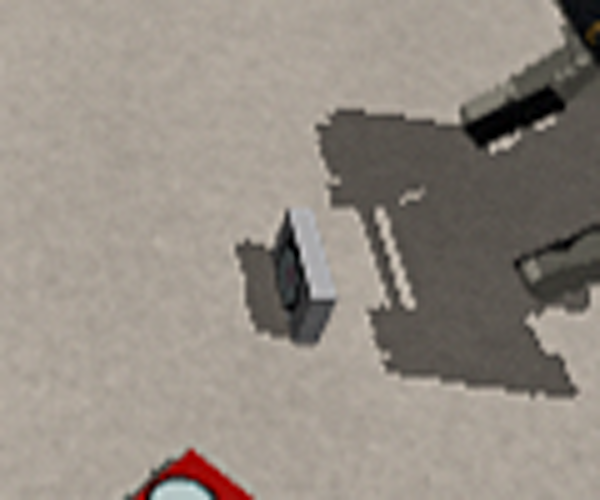

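The carrier stands on its edge (crop (305,275)). Going round for the second grasp.

```bash

python3 -m creep '[{"grip":0,"delta_pos":[0.15,0,-0.1],"rotation":[0,-0.08,0]},{"grip":0,"delta_pos":[0.3,0,0],"rotation":[0,-0.17,0]},{"grip":0,"delta_pos":[0.4,0,0.08],"rotation":[0,-0.25,0]},{"grip":0,"delta_pos":[0.42,0,0.137],"rotation":[0,-0.33,0]},{"grip":0,"delta_pos":[0.42,0,0.137],"rotation":[0,-0.33,0]}]'
python3 -m creep '[{"grip":0,"delta_pos":[0.1,0,0],"rotation":[0,-0.08,0]},{"grip":0,"delta_pos":[0.2,0,-0.04],"rotation":[0,-0.17,0]},{"grip":0,"delta_pos":[0.3,0,-0.06],"rotation":[0,-0.25,0]},{"grip":0,"delta_pos":[0.43,0,-0.09],"rotation":[0,-0.33,0]},{"grip":0,"delta_pos":[0.43,0,-0.09],"rotation":[0,-0.33,0]}]'
python3 -m creep '[{"grip":0,"delta_pos":[0.1,0,-0.06],"rotation":[0,-0.08,0]},{"grip":0,"delta_pos":[0.2,0,-0.14],"rotation":[0,-0.17,0]},{"grip":0,"delta_pos":[0.3,0,-0.2],"rotation":[0,-0.25,0]},{"grip":0,"delta_pos":[0.33,0,-0.29],"rotation":[0,-0.33,0]},{"grip":0,"delta_pos":[0.33,0,-0.29],"rotation":[0,-0.33,0]}]'
python3 -c "
from h import *
plan(([.5015,.3313,.02],-78.8,*G2))"
```

```text
clock: 17.0
tool_pos: [0.4912, 0.3837, 0.1166]
orientation: [-179.8, -19.4, -79.1]
force: [1.0, 0.6, 0.3]
opening: 0.0874
gripper_force: 0.0
clock: 17.5
tool_pos: [0.4986, 0.3471, 0.1385]
orientation: [-179.9, 10.2, -79.0]
force: [1.5, 0.0, -0.3]
opening: 0.0879
gripper_force: 0.0
clock: 18.0
tool_pos: [0.5062, 0.3096, 0.1585]
orientation: [179.7, 39.7, -79.3]
force: [1.3, -0.9, 0.5]
opening: 0.0876
gripper_force: 0.0
now [0.5062 0.3096 0.1585] [179.7  39.7 -79.3] j [ 23.  19.  -9. -45. -62.  10.] op 0.0876 gf 0.0 F [ 1.3 -0.9  0.5] t 18.0
1/2 [0.384, -0.0, 0.511] [-0.0, -0.001, -0.002]
2/2 [0.385, 0.001, 0.51] [-0.0, -0.001, -0.002]
```

```bash

python3 -m creep '[{"grip":0,"delta_pos":[0.19,0,0.25],"rotation":[0,0,0]},{"grip":0,"delta_pos":[0.384,0,0.51],"rotation":[0,0,0]},{"grip":0,"delta_pos":[0.55,0,0.72],"rotation":[0,0,0]},{"grip":0,"delta_pos":[0.66,0,0.87],"rotation":[0,0,0]},{"grip":0,"delta_pos":[0.72,0,0.95],"rotation":[0,0,0]}]'
python3 -m creep '[{"grip":0,"delta_pos":[0.03,0,0.04],"rotation":[0,0,0]},{"grip":0,"delta_pos":[0.05,0,0.07],"rotation":[0,0,0]},{"grip":0,"delta_pos":[0.05,0,0.07],"rotation":[0,0,0]}]'
python3 -c "
from h import *
plan(([.5015,.3313,.02],-78.8,*G2))"
```

```text
clock: 18.5
tool_pos: [0.5023, 0.3183, 0.0382]
orientation: [179.7, 39.5, -78.9]
force: [-0.6, -0.3, -0.5]
opening: 0.0874
gripper_force: 0.0
clock: 18.8
tool_pos: [0.5042, 0.3191, 0.0329]
orientation: [-179.9, 39.6, -78.7]
force: [-0.3, 0.1, 0.1]
opening: 0.0877
gripper_force: 0.0
now [0.5042 0.3191 0.0329] [-179.9   39.6  -78.7] j [ 22.  29. -12. -51. -53.  23.] op 0.0877 gf 0.0 F [-0.3  0.1  0.1] t 18.8
1/1 [0.04, 0.003, -0.006] [-0.0, -0.005, 0.001]
```

```bash

python3 -m creep '[{"grip":0,"delta_pos":[0.04,0,0],"rotation":[0,0,0]},{"grip":0,"delta_pos":[0.04,0,0],"rotation":[0,0,0]},{"grip":1,"delta_pos":[0.04,0,0],"rotation":[0,0,0]},{"grip":1,"delta_pos":[0.04,0,0],"rotation":[0,0,0]},{"grip":1,"delta_pos":[0.04,0,0],"rotation":[0,0,0]}]'
python3 -m creep '[{"grip":1,"delta_pos":[0,0,0],"rotation":[0,0,0]},{"grip":1,"delta_pos":[0,0,0],"rotation":[0,0,0]},{"grip":1,"delta_pos":[0,0,0],"rotation":[0,0,0]},{"grip":1,"delta_pos":[0,0,0],"rotation":[0,0,0]}]'
python3 -c "
from h import *
plan(([.5015,.3313,.09],-78.8,*G2),([.5015,.3313,.09],-78.7,*G2b))"
```

```text
clock: 19.3
tool_pos: [0.505, 0.3158, 0.0304]
orientation: [-179.9, 39.6, -78.7]
force: [0.7, 0.6, 1.3]
opening: 0.0693
gripper_force: 0.0
clock: 19.7
tool_pos: [0.5049, 0.3158, 0.0302]
orientation: [-179.9, 39.6, -78.7]
force: [0.7, 0.5, 1.3]
opening: 0.0614
gripper_force: 30.0
now [0.5049 0.3158 0.0302] [-179.9   39.6  -78.7] j [ 22.  29. -12. -51. -53.  23.] op 0.0614 gf 30.0 F [0.7 0.5 1.3] t 19.7
1/1 [-0.449, 0.002, -0.544] [-0.001, -0.004, 0.001]
1/3 [-0.079, 0.0, 0.044] [0.0, 0.333, -0.0]
2/3 [-0.091, 0.0, -0.002] [0.0, 0.333, -0.0]
3/3 [-0.078, -0.0, -0.047] [0.0, 0.333, -0.0]
```

```bash

python3 -m creep '[{"grip":1,"delta_pos":[-0.1,0,-0.12],"rotation":[0,0,0]},{"grip":1,"delta_pos":[-0.25,0,-0.3],"rotation":[0,0,0]},{"grip":1,"delta_pos":[-0.45,0,-0.54],"rotation":[0,0,0]},{"grip":1,"delta_pos":[-0.45,0,-0.54],"rotation":[0,0,0]}]'
python3 -m creep '[{"grip":1,"delta_pos":[-0.02,0,0.01],"rotation":[0,0.08,0]},{"grip":1,"delta_pos":[-0.04,0,0.02],"rotation":[0,0.16,0]},{"grip":1,"delta_pos":[-0.06,0,0.03],"rotation":[0,0.24,0]},{"grip":1,"delta_pos":[-0.08,0,0.04],"rotation":[0,0.333,0]},{"grip":1,"delta_pos":[-0.08,0,0.04],"rotation":[0,0.333,0]}]'
python3 -m creep '[{"grip":1,"delta_pos":[-0.02,0,0],"rotation":[0,0.08,0]},{"grip":1,"delta_pos":[-0.04,0,0],"rotation":[0,0.16,0]},{"grip":1,"delta_pos":[-0.06,0,0],"rotation":[0,0.24,0]},{"grip":1,"delta_pos":[-0.09,0,0],"rotation":[0,0.333,0]},{"grip":1,"delta_pos":[-0.09,0,0],"rotation":[0,0.333,0]}]'
python3 -m creep '[{"grip":1,"delta_pos":[-0.02,0,-0.01],"rotation":[0,0.08,0]},{"grip":1,"delta_pos":[-0.04,0,-0.02],"rotation":[0,0.16,0]},{"grip":1,"delta_pos":[-0.06,0,-0.03],"rotation":[0,0.24,0]},{"grip":1,"delta_pos":[-0.08,0,-0.05],"rotation":[0,0.333,0]},{"grip":1,"delta_pos":[-0.08,0,-0.05],"rotation":[0,0.333,0]}]'
python3 -c "
from h import *
plan(([.5015,.3313,.015],-78.7,*G2b),([.5015,.3313,.007],-78.7,*G2b))"
```

```text
clock: 20.1
tool_pos: [0.5069, 0.3168, 0.1057]
orientation: [-179.3, 39.6, -78.3]
force: [0.8, 0.5, 0.1]
opening: 0.062
gripper_force: 30.0
clock: 20.6
tool_pos: [0.5024, 0.3282, 0.1041]
orientation: [-179.7, 9.4, -78.4]
force: [-1.2, 0.0, -1.7]
opening: 0.0616
gripper_force: 30.0
clock: 21.1
tool_pos: [0.5004, 0.3351, 0.1025]
orientation: [180.0, -20.7, -78.6]
force: [-0.3, -1.1, -1.0]
opening: 0.0614
gripper_force: 30.0
clock: 21.6
tool_pos: [0.4982, 0.3422, 0.1015]
orientation: [179.5, -50.8, -78.4]
force: [-0.7, -0.5, -1.7]
opening: 0.0615
gripper_force: 30.0
now [0.4982 0.3422 0.1015] [179.5 -50.8 -78.4] j [ 67.  41. -13.  26. -83. -70.] op 0.0615 gf 30.0 F [-0.7 -0.5 -1.7] t 21.6
1/1 [-0.543, -0.015, 0.45] [0.002, -0.009, 0.002]
1/1 [-0.061, 0.0, 0.051] [-0.0, -0.0, -0.0]
```

```bash

python3 -m creep '[{"grip":1,"delta_pos":[-0.15,0,0.12],"rotation":[0,0,0]},{"grip":1,"delta_pos":[-0.3,0,0.25],"rotation":[0,0,0]},{"grip":1,"delta_pos":[-0.43,0,0.36],"rotation":[0,-0.009,0]},{"grip":1,"delta_pos":[-0.5,-0.01,0.42],"rotation":[0,-0.009,0]},{"grip":1,"delta_pos":[-0.56,-0.015,0.46],"rotation":[0,-0.009,0]}]' |grep -E 'tool|force|ori'
for i in 1 2 3; do python3 -m creep '[{"grip":1,"delta_pos":[-0.01,0,0.009],"rotation":[0,0,0]},{"grip":1,"delta_pos":[-0.01,0,0.009],"rotation":[0,0,0]}]' | grep -E 'tool|force'; done
```

```text
tool_pos: [0.5013, 0.3422, 0.033]
orientation: [-179.9, -49.4, -79.0]
force: [-1.0, 0.7, -0.0]
gripper_force: 30.0
tool_pos: [0.5011, 0.343, 0.0322]
force: [-0.5, 0.1, -0.8]
gripper_force: 30.0
tool_pos: [0.501, 0.3432, 0.031]
force: [0.6, 0.4, -1.4]
gripper_force: 30.0
tool_pos: [0.501, 0.343, 0.0293]
force: [0.2, 0.4, -0.8]
gripper_force: 30.0
```

```bash

for i in 1 2 3; do python3 -m creep '[{"grip":1,"delta_pos":[-0.01,0,0.009],"rotation":[0,0,0]},{"grip":1,"delta_pos":[-0.01,0,0.009],"rotation":[0,0,0]}]' | grep -E 'tool|force'; done;  python3 -m creep '[{"grip":1,"delta_pos":[-0.005,0,0.004],"rotation":[0,0,0]},{"grip":1,"delta_pos":[-0.005,0,0.004],"rotation":[0,0,0]}]' | grep -E 'tool|force'
```

```text
tool_pos: [0.5009, 0.3428, 0.0279]
force: [0.6, 0.4, -0.9]
gripper_force: 30.0
tool_pos: [0.501, 0.3428, 0.0265]
force: [-0.4, -0.8, -2.0]
gripper_force: 30.0
tool_pos: [0.501, 0.3427, 0.0251]
force: [-0.9, 0.3, -0.9]
gripper_force: 30.0
tool_pos: [0.501, 0.3428, 0.0246]
force: [1.0, -0.2, -1.3]
gripper_force: 30.0
```

```bash

python3 -m creep '[{"grip":1,"delta_pos":[-0.005,0,0.004],"rotation":[0,0,0]},{"grip":0,"delta_pos":[-0.005,0,0.004],"rotation":[0,0,0]},{"grip":0,"delta_pos":[-0.005,0,0.004],"rotation":[0,0,0]},{"grip":0,"delta_pos":[-0.005,0,0.004],"rotation":[0,0,0]},{"grip":0,"delta_pos":[-0.005,0,0.004],"rotation":[0,0,0]}]'|grep -E "force|op"
python3 -m creep '[{"grip":0,"delta_pos":[0,0,-0.1],"rotation":[0,0,0]},{"grip":0,"delta_pos":[0,0,-0.4],"rotation":[0,0,0]},{"grip":0,"delta_pos":[0.3,0,-0.7],"rotation":[0,0,0]},{"grip":0,"delta_pos":[0.5,0,-0.8],"rotation":[0,0,0]},{"grip":0,"delta_pos":[0.5,0,-0.8],"rotation":[0,0,0]}]'
python3 -c "
from h import *
s=ctrl.snapshot('scene'); fit(s,(396,228),h=18); t=ctrl.snapshot('top'); fit(t,(156,236),h=15); fit(t,(271,257))
cv2.imwrite('pics/s8.png',np.hstack([cv2.resize(s['color'][170:270,340:460],None,fx=3,fy=3,interpolation=2),cv2.resize(t['color'][190:290,100:220],None,fx=3,fy=3,interpolation=2)])[:,:,::-1])
plan(([.5015,.331,.11],-78.7,-6,.0045))"
```

```text
force: [0.2, 0.6, -0.4]
opening: 0.0857
gripper_force: 0.0
clock: 24.5
tool_pos: [0.496, 0.372, 0.1177]
orientation: [-179.6, -49.2, -79.1]
force: [-1.0, 0.1, -0.0]
opening: 0.0875
gripper_force: 0.0
(396, 228) [0.5086 0.3299 0.014 ] [0.5103 0.3298 0.014 ] [0.0449 0.0762] 8.6 thr 0.881 1.075
(156, 236) [0.5021 0.3315 0.014 ] [0.5019 0.3316 0.014 ] [0.0404 0.0606] 10.800000000000011 thr 0.915 1.095
(271, 257) [0.4486 0.0229 0.014 ] [0.4486 0.023  0.014 ] [0.0588 0.0376] 155.2 thr 0.916 1.103
now [0.4953 0.3706 0.1148] [-179.8  -49.4  -78.9] j [ 68.  41.  -9.  25. -85. -70.] op 0.0876 gf 0.0 F [ 0.1 -0.9 -0.2] t 24.6
1/2 [0.184, 0.008, 0.118] [-0.0, -0.308, -0.001]
2/2 [0.218, 0.008, 0.019] [-0.0, -0.308, -0.001]
```

View pics/s8.png

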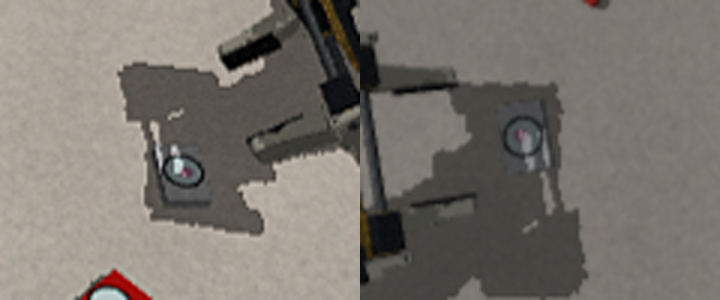

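Carrier 2 now lies window up (left (183,172), right (522,135)) at (0.502, 0.3315). Picking it for the tray.

```bash

python3 -m creep '[{"grip":0,"delta_pos":[0.05,0,0.03],"rotation":[0,-0.08,0]},{"grip":0,"delta_pos":[0.1,0,0.06],"rotation":[0,-0.16,0]},{"grip":0,"delta_pos":[0.15,0,0.1],"rotation":[0,-0.24,0]},{"grip":0,"delta_pos":[0.18,0.01,0.12],"rotation":[0,-0.308,0]},{"grip":0,"delta_pos":[0.18,0.01,0.12],"rotation":[0,-0.308,0]}]' | grep tool
python3 -m creep '[{"grip":0,"delta_pos":[0.05,0,0],"rotation":[0,-0.08,0]},{"grip":0,"delta_pos":[0.1,0,0],"rotation":[0,-0.16,0]},{"grip":0,"delta_pos":[0.16,0,0],"rotation":[0,-0.24,0]},{"grip":0,"delta_pos":[0.22,0,0.02],"rotation":[0,-0.308,0]},{"grip":0,"delta_pos":[0.22,0,0.02],"rotation":[0,-0.308,0]}]' | grep tool
python3 -c "
from h import *
plan(([.502,.3315,.0078],-79,-6,.0045))"
```

```text
tool_pos: [0.4988, 0.348, 0.1215]
tool_pos: [0.5027, 0.327, 0.126]
now [0.5027 0.327  0.126 ] [180.    6.1 -79. ] j [ 49.  19. -17.  -6. -51. -34.] op 0.0872 gf 0.0 F [-0.5 -1.   0.2] t 25.6
1/2 [0.04, -0.001, 0.503] [0.0, 0.001, -0.0]
2/2 [0.039, -0.001, 0.503] [0.0, 0.001, -0.0]
```

```bash

python3 -m creep '[{"grip":0,"delta_pos":[0.02,0,0.3],"rotation":[0,0,0]},{"grip":0,"delta_pos":[0.05,0,0.6],"rotation":[0,0,0]},{"grip":0,"delta_pos":[0.07,0,0.8],"rotation":[0,0,0]},{"grip":0,"delta_pos":[0.08,0,0.95],"rotation":[0,0,0]},{"grip":0,"delta_pos":[0.08,0,1],"rotation":[0,0,0]}]' | grep tool
python3 -m creep '[{"grip":0,"delta_pos":[0,0,0],"rotation":[0,0,0]},{"grip":1,"delta_pos":[0,0,0],"rotation":[0,0,0]},{"grip":1,"delta_pos":[0,0,0],"rotation":[0,0,0]},{"grip":1,"delta_pos":[0,0,0],"rotation":[0,0,0]},{"grip":1,"delta_pos":[0,0,0],"rotation":[0,0,0]}]' | grep -E "tool|force"
python3 -m creep '[{"grip":1,"delta_pos":[0,0,0],"rotation":[0,0,0]},{"grip":1,"delta_pos":[0,0,0],"rotation":[0,0,0]},{"grip":1,"delta_pos":[0,0,-0.1],"rotation":[0,0,0]},{"grip":1,"delta_pos":[0,0,-0.45],"rotation":[0,0,0]},{"grip":1,"delta_pos":[0,0,-0.9],"rotation":[0,0,0]}]' 
python3 -c "
from h import *
plan((tray(0,.0,.095),-175.75,-6,.0045))"
```

```text
tool_pos: [0.5011, 0.3311, 0.0233]
tool_pos: [0.5025, 0.3319, 0.0267]
force: [-1.4, 0.2, 3.9]
gripper_force: 30.1
clock: 27.1
tool_pos: [0.5027, 0.3212, 0.1147]
orientation: [179.8, 5.8, -78.8]
force: [2.0, 0.3, -0.4]
opening: 0.0615
gripper_force: 30.0
now [0.5027 0.3212 0.1147] [179.8   5.8 -78.8] j [ 48.  19. -18.  -6. -49. -33.] op 0.0615 gf 30.0 F [ 2.   0.3 -0.4] t 27.1
1/5 [0.944, 0.039, -0.091] [0.022, -0.001, 0.214]
2/5 [0.904, -0.278, -0.088] [0.022, -0.001, 0.214]
3/5 [0.761, -0.564, -0.074] [0.022, -0.001, 0.214]
4/5 [0.531, -0.785, -0.05] [0.022, -0.001, 0.214]
5/5 [0.242, -0.918, -0.021] [0.022, -0.001, 0.214]
```

```bash

python3 -m creep '[{"grip":1,"delta_pos":[0.31,0.02,-0.03],"rotation":[0.01,0,0.07]},{"grip":1,"delta_pos":[0.63,0.03,-0.06],"rotation":[0.015,0,0.14]},{"grip":1,"delta_pos":[0.94,0.04,-0.09],"rotation":[0.022,0,0.214]},{"grip":1,"delta_pos":[0.94,0.04,-0.09],"rotation":[0.022,0,0.214]}]' | grep -E "tool|op"
python3 -m creep '[{"grip":1,"delta_pos":[0.3,-0.09,-0.03],"rotation":[0.01,0,0.07]},{"grip":1,"delta_pos":[0.6,-0.18,-0.06],"rotation":[0.015,0,0.14]},{"grip":1,"delta_pos":[0.9,-0.28,-0.09],"rotation":[0.022,0,0.214]},{"grip":1,"delta_pos":[0.9,-0.28,-0.09],"rotation":[0.022,0,0.214]}]' | grep -E "tool|op"
python3 -m creep '[{"grip":1,"delta_pos":[0.25,-0.19,-0.03],"rotation":[0.01,0,0.07]},{"grip":1,"delta_pos":[0.5,-0.38,-0.05],"rotation":[0.015,0,0.14]},{"grip":1,"delta_pos":[0.76,-0.56,-0.07],"rotation":[0.022,0,0.214]},{"grip":1,"delta_pos":[0.76,-0.56,-0.07],"rotation":[0.022,0,0.214]}]' | grep -E "tool|op"
python3 -m creep '[{"grip":1,"delta_pos":[0.18,-0.26,-0.02],"rotation":[0.01,0,0.07]},{"grip":1,"delta_pos":[0.35,-0.52,-0.04],"rotation":[0.015,0,0.14]},{"grip":1,"delta_pos":[0.53,-0.78,-0.05],"rotation":[0.022,0,0.214]},{"grip":1,"delta_pos":[0.53,-0.78,-0.05],"rotation":[0.022,0,0.214]}]' | grep -E "tool|op"
python3 -c "
from h import *
plan((tray(0,.0,.095),-175.75,-6,.0045))"
```

```text
tool_pos: [0.5178, 0.2258, 0.1151]
opening: 0.0617
tool_pos: [0.5329, 0.1329, 0.1144]
opening: 0.0611
tool_pos: [0.5474, 0.0398, 0.1133]
opening: 0.0618
tool_pos: [0.5623, -0.053, 0.1127]
opening: 0.0614
now [ 0.5623 -0.053   0.1127] [ 179.9    5.9 -156.4] j [ 14.  15. -27.  -2. -42. -79.] op 0.0614 gf 30.0 F [-0.7  0.8 -1.4] t 28.7
1/1 [0.256, -0.923, -0.024] [0.023, -0.001, 0.213]
```

```bash

python3 -m creep '[{"grip":1,"delta_pos":[0.09,-0.3,0],"rotation":[0.01,0,0.07]},{"grip":1,"delta_pos":[0.17,-0.6,-0.01],"rotation":[0.015,0,0.14]},{"grip":1,"delta_pos":[0.256,-0.92,-0.02],"rotation":[0.022,0,0.213]},{"grip":1,"delta_pos":[0.256,-0.92,-0.02],"rotation":[0.022,0,0.213]},{"grip":1,"delta_pos":[0.256,-0.92,-0.02],"rotation":[0.022,0,0.213]}]' | grep -E "tool|op"
python3 -c "
from h import *
plan((tray(0,.0,.0245),-175.75,-6,.0045))"
```

```text
tool_pos: [0.5758, -0.1455, 0.1119]
opening: 0.0618
now [ 0.5758 -0.1455  0.1119] [ 179.9    5.9 -175.4] j [  5.  17. -24.  -0. -43. -90.] op 0.0618 gf 30.0 F [-0.1 -0.2 -1.4] t 29.2
1/1 [0.076, -0.025, 0.696] [0.001, -0.001, 0.004]
```

```bash

python3 -m creep '[{"grip":1,"delta_pos":[0.02,-0.01,0.2],"rotation":[0,0,0.004]},{"grip":1,"delta_pos":[0.04,-0.025,0.4],"rotation":[0,0,0.004]},{"grip":1,"delta_pos":[0.06,-0.025,0.55],"rotation":[0,0,0.004]},{"grip":1,"delta_pos":[0.076,-0.025,0.65],"rotation":[0,0,0.004]},{"grip":1,"delta_pos":[0.076,-0.025,0.69],"rotation":[0,0,0.004]}]' | grep -E "tool|force"
for i in 1 2 3; do python3 -m creep '[{"grip":1,"delta_pos":[0,0,0.015],"rotation":[0,0,0]},{"grip":1,"delta_pos":[0,0,0.015],"rotation":[0,0,0]}]' | grep -E "tool|force"; done
python3 -c "
from h import *
plan((tray(0,.0,.0185),-175.75,-6,.0045))"
```

```text
tool_pos: [0.575, -0.1472, 0.0417]
force: [0.1, 0.6, -1.7]
gripper_force: 30.0
tool_pos: [0.5761, -0.1479, 0.0415]
force: [-0.2, -0.5, -1.2]
gripper_force: 30.0
tool_pos: [0.5761, -0.1483, 0.04]
force: [-0.5, -0.1, -0.5]
gripper_force: 30.0
tool_pos: [0.5759, -0.1483, 0.0381]
force: [-0.1, 0.0, -0.8]
gripper_force: 30.0
now [ 0.5759 -0.1483  0.0381] [ 179.9    5.9 -175.9] j [  4.  23. -28.  -0. -33. -90.] op 0.0617 gf 30.0 F [-0.1  0.  -0.8] t 30.3
1/1 [0.004, 0.004, 0.021] [0.001, -0.001, -0.002]
```

```bash

for i in 1 2; do python3 -m creep '[{"grip":1,"delta_pos":[0,0,0.012],"rotation":[0,0,0]},{"grip":1,"delta_pos":[0,0,0.012],"rotation":[0,0,0]}]' | grep -E "tool|force"; done
python3 -m creep '[{"grip":0.15,"delta_pos":[0,0,0],"rotation":[0,0,0]},{"grip":0.15,"delta_pos":[0,0,0],"rotation":[0,0,0]},{"grip":0.15,"delta_pos":[0,0,0],"rotation":[0,0,0]},{"grip":0.15,"delta_pos":[0,0,0],"rotation":[0,0,0]}]'| grep -E "tool|force|op"
python3 -m creep '[{"grip":0.15,"delta_pos":[0,0,-0.1],"rotation":[0,0,0]},{"grip":0.1,"delta_pos":[0,0,-0.4],"rotation":[0,0,0]},{"grip":0,"delta_pos":[0,0,-0.7],"rotation":[0,0,0]},{"grip":0,"delta_pos":[0.1,0,-1],"rotation":[0,0,0]},{"grip":0,"delta_pos":[0.1,0,-1],"rotation":[0,0,0]}]'
python3 -c "
from h import *
t=ctrl.snapshot('top'); fit(t,(271,257)); cv2.imwrite('pics/t9.png',t['color'][:,:,::-1])
plan(([.4486,.023,.15],-115,*G1),([.4486,.023,.15],65,*G1))"
```

```text
tool_pos: [0.5761, -0.1483, 0.0369]
force: [-0.7, -0.1, -1.2]
gripper_force: 30.0
tool_pos: [0.5762, -0.1483, 0.0367]
force: [-5.2, 2.0, 11.7]
gripper_force: 30.0
tool_pos: [0.5761, -0.1482, 0.0355]
force: [0.0, -0.7, -0.2]
opening: 0.0741
gripper_force: 0.0
clock: 31.6
tool_pos: [0.5572, -0.1501, 0.139]
orientation: [179.9, 6.3, -175.8]
force: [1.1, -0.5, 0.3]
opening: 0.0871
gripper_force: 0.0
(271, 257) [ 0.4487 -0.0323  0.014 ] [ 0.4406 -0.0359  0.014 ] [0.0226 0.1284] 0.4000000000000057 thr 0.726 0.867
now [ 0.5568 -0.1499  0.1371] [ 179.9    6.2 -175.9] j [  4.  14. -25.  -0. -45. -90.] op 0.0874 gf 0.0 F [-0.3 -0.7 -1.2] t 31.6
1/3 [0.316, 0.581, -0.137] [-0.089, -0.113, -0.21]
2/3 [0.088, 0.665, -0.085] [-0.089, -0.113, -0.21]
3/3 [-0.14, 0.661, 0.014] [-0.089, -0.113, -0.21]
1/5 [-0.021, 0.0, 0.018] [0.257, 0.0, 0.306]
2/5 [-0.017, 0.016, 0.014] [0.257, -0.0, 0.306]
3/5 [-0.007, 0.026, 0.005] [0.257, 0.0, 0.306]
4/5 [0.007, 0.026, -0.005] [0.257, -0.0, 0.306]
5/5 [0.017, 0.016, -0.014] [0.257, 0.0, 0.306]
```

```bash
python3 -c "
from h import *
s=ctrl.snapshot('scene'); fit(s,(289,197),h=16)
cv2.imwrite('pics/s10.png',cv2.resize(s['color'][160:260,150:320],None,fx=4,fy=4,interpolation=2)[:,:,::-1])
plan(([.4486,.023,.12],155.3,0,0.005),([.4486,.023,.0075],155.3,0,.005))"
```

```text
(289, 197) [0.4557 0.0222 0.014 ] [0.4565 0.0218 0.014 ] [0.074 0.044] 155.7 thr 0.892 1.093
now [ 0.5562 -0.1498  0.1355] [ 179.9    6.1 -175.9] j [  4.  14. -25.  -0. -45. -90.] op 0.0875 gf 0.0 F [-0.2  0.2  0.4] t 31.7
1/3 [0.314, 0.6, -0.037] [0.006, 0.022, 0.107]
2/3 [0.411, 0.539, -0.03] [0.006, 0.022, 0.107]
3/3 [0.496, 0.463, -0.019] [0.006, 0.022, 0.107]
1/2 [0.0, -0.0, 0.562] [-0.0, 0.0, 0.0]
2/2 [0.0, -0.0, 0.562] [-0.0, 0.0, -0.0]
```

View pics/s10.png

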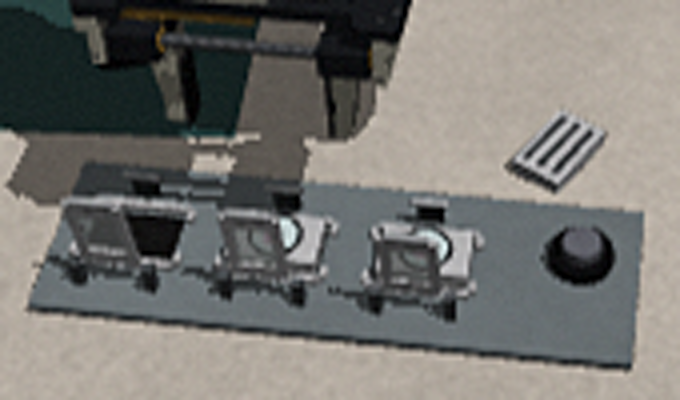

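Bays 2 and 3 (crop (275,245), (425,255)) hold carriers window up; c3 is unmoved at (557,150). I'll carry c3 (held across its width) to the free spot and flip it there, since the tray would foul the fingers here.

```bash

python3 -m creep '[{"grip":0.3,"delta_pos":[0.16,0.3,-0.02],"rotation":[0,0.01,0.05]},{"grip":0.3,"delta_pos":[0.31,0.6,-0.04],"rotation":[0.006,0.022,0.107]},{"grip":0.3,"delta_pos":[0.31,0.6,-0.04],"rotation":[0.006,0.022,0.107]}]' | grep -E "tool|op"
python3 -m creep '[{"grip":0.3,"delta_pos":[0.2,0.27,-0.02],"rotation":[0,0.01,0.05]},{"grip":0.3,"delta_pos":[0.41,0.54,-0.03],"rotation":[0.006,0.022,0.107]},{"grip":0.3,"delta_pos":[0.41,0.54,-0.03],"rotation":[0.006,0.022,0.107]}]' | grep -E "tool|op"
python3 -m creep '[{"grip":0.3,"delta_pos":[0.25,0.23,-0.02],"rotation":[0,0.01,0.05]},{"grip":0.3,"delta_pos":[0.5,0.46,-0.02],"rotation":[0.006,0.022,0.107]},{"grip":0.3,"delta_pos":[0.5,0.46,-0.02],"rotation":[0.006,0.022,0.107]},{"grip":0.3,"delta_pos":[0.5,0.46,-0.02],"rotation":[0.006,0.022,0.107]}]' | grep -E "tool|op"
python3 -c "
from h import *
plan(([.4486,.023,.0075],155.3,0,.005))"
```

```text
tool_pos: [0.5186, -0.0905, 0.1341]
opening: 0.0692
tool_pos: [0.4834, -0.0329, 0.1349]
opening: 0.0619
tool_pos: [0.4487, 0.023, 0.1359]
opening: 0.0612
now [0.4487 0.023  0.1359] [-179.9   -0.2  155.4] j [  28.    6.  -36.   -0.  -49. -143.] op 0.0612 gf 0.0 F [ 0.2  0.1 -0.2] t 32.7
1/2 [-0.001, 0.0, 0.557] [-0.0, -0.001, 0.001]
2/2 [-0.0, -0.0, 0.557] [-0.0, -0.001, 0.001]
```

```bash

python3 -m creep '[{"grip":0.3,"delta_pos":[0,0,0.3],"rotation":[0,0,0]},{"grip":0.3,"delta_pos":[0,0,0.6],"rotation":[0,0,0]},{"grip":0.3,"delta_pos":[0,0,0.8],"rotation":[0,0,0]},{"grip":0.3,"delta_pos":[0,0,0.95],"rotation":[0,0,0]},{"grip":0.3,"delta_pos":[0,0,1],"rotation":[0,0,0]}]' | grep tool
python3 -m creep '[{"grip":0.3,"delta_pos":[0,0,0.06],"rotation":[0,0,0]},{"grip":0.3,"delta_pos":[0,0,0.1],"rotation":[0,0,0]},{"grip":1,"delta_pos":[0,0,0.1],"rotation":[0,0,0]},{"grip":1,"delta_pos":[0,0,0.1],"rotation":[0,0,0]},{"grip":1,"delta_pos":[0,0,0.1],"rotation":[0,0,0]}]' | grep -E "tool|force"
python3 -m creep '[{"grip":1,"delta_pos":[0,0,0],"rotation":[0,0,0]},{"grip":1,"delta_pos":[0,0,0],"rotation":[0,0,0]},{"grip":1,"delta_pos":[0,0,-0.1],"rotation":[0,0,0]},{"grip":1,"delta_pos":[0,0,-0.45],"rotation":[0,0,0]},{"grip":1,"delta_pos":[0,0,-0.9],"rotation":[0,0,0]}]' 
python3 -c "
from h import *
plan(([.5015,.3313,.09],191.3,0,.005),([.5015,.3313,.0085],191.3,0,.005))"
```

```text
tool_pos: [0.4477, 0.0215, 0.0344]
tool_pos: [0.4485, 0.0231, 0.0267]
force: [0.6, 0.2, -0.2]
gripper_force: 0.0
clock: 34.2
tool_pos: [0.4469, 0.0222, 0.1164]
orientation: [-179.7, -0.3, 155.2]
force: [1.5, 0.3, -1.7]
opening: 0.0394
gripper_force: 30.0
now [0.4469 0.0222 0.1164] [-179.7   -0.3  155.2] j [  28.    7.  -37.   -0.  -46. -143.] op 0.0394 gf 30.0 F [ 1.5  0.3 -1.7] t 34.2
1/4 [0.2, 0.759, 0.021] [-0.0, -0.001, -0.1]
2/4 [0.078, 0.781, 0.021] [-0.0, -0.001, -0.1]
3/4 [-0.045, 0.783, 0.022] [-0.0, -0.001, -0.1]
4/4 [-0.167, 0.767, 0.023] [-0.0, -0.001, -0.1]
1/1 [-0.0, -0.0, 0.815] [0.0, -0.0, -0.0]
```

```bash

python3 -m creep '[{"grip":1,"delta_pos":[0.1,0.38,0],"rotation":[0,0,-0.05]},{"grip":1,"delta_pos":[0.2,0.76,0],"rotation":[0,0,-0.1]},{"grip":1,"delta_pos":[0.2,0.76,0],"rotation":[0,0,-0.1]}]' | grep -E "tool|op"
python3 -m creep '[{"grip":1,"delta_pos":[0.04,0.39,0],"rotation":[0,0,-0.05]},{"grip":1,"delta_pos":[0.08,0.78,0],"rotation":[0,0,-0.1]},{"grip":1,"delta_pos":[0.08,0.78,0],"rotation":[0,0,-0.1]}]' | grep -E "tool|op"
python3 -m creep '[{"grip":1,"delta_pos":[-0.02,0.39,0],"rotation":[0,0,-0.05]},{"grip":1,"delta_pos":[-0.04,0.78,0],"rotation":[0,0,-0.1]},{"grip":1,"delta_pos":[-0.04,0.78,0],"rotation":[0,0,-0.1]}]' | grep -E "tool|op"
python3 -m creep '[{"grip":1,"delta_pos":[-0.08,0.38,0],"rotation":[0,0,-0.05]},{"grip":1,"delta_pos":[-0.17,0.77,0],"rotation":[0,0,-0.1]},{"grip":1,"delta_pos":[-0.17,0.77,0],"rotation":[0,0,-0.1]},{"grip":1,"delta_pos":[-0.17,0.77,0],"rotation":[0,0,-0.1]}]' | grep -E "tool|op"
python3 -c "
from h import *
plan(([.5015,.3313,.0085],191.3,0,.005))"
```

```text
tool_pos: [0.4638, 0.1037, 0.1178]
opening: 0.0396
tool_pos: [0.4769, 0.1809, 0.1169]
opening: 0.0401
tool_pos: [0.4899, 0.2578, 0.1167]
opening: 0.0395
tool_pos: [0.5023, 0.3318, 0.1159]
opening: 0.0396
now [0.5023 0.3318 0.1159] [ 180.    -0.2 -168.8] j [  52.   20.  -18.   -0.  -51. -131.] op 0.0396 gf 30.0 F [-0.1  0.1 -1.9] t 35.5
1/1 [0.006, -0.004, 0.904] [0.0, -0.003, -0.001]
```

```bash

python3 -m creep '[{"grip":1,"delta_pos":[0,0,0.25],"rotation":[0,0,0]},{"grip":1,"delta_pos":[0,0,0.5],"rotation":[0,0,0]},{"grip":1,"delta_pos":[0,0,0.7],"rotation":[0,0,0]},{"grip":1,"delta_pos":[0,0,0.82],"rotation":[0,0,0]},{"grip":1,"delta_pos":[0,0,0.88],"rotation":[0,0,0]}]' | grep -E "tool|force"
python3 -m creep '[{"grip":1,"delta_pos":[0,0,0],"rotation":[0,0,0]},{"grip":1,"delta_pos":[0,0,0.01],"rotation":[0,0,0]},{"grip":0.3,"delta_pos":[0,0,0.01],"rotation":[0,0,0]},{"grip":0.3,"delta_pos":[0,0,0.01],"rotation":[0,0,0]},{"grip":0.3,"delta_pos":[0,0,0.01],"rotation":[0,0,0]}]'| grep -E "tool|force|op"
python3 -m creep '[{"grip":0.3,"delta_pos":[0,0,-0.1],"rotation":[0,0,0]},{"grip":0.2,"delta_pos":[0,0,-0.4],"rotation":[0,0,0]},{"grip":0,"delta_pos":[0,0,-0.8],"rotation":[0,0,0]},{"grip":0,"delta_pos":[0,0,-1],"rotation":[0,0,0]},{"grip":0,"delta_pos":[0,0,-1],"rotation":[0,0,0]}]'| grep -E "tool|force|op"
python3 -c "
from h import *
plan(([.5015,.3313,.12],-78.7,*G1))"
```

```text
tool_pos: [0.5022, 0.3307, 0.0274]
force: [1.2, -0.4, -1.2]
gripper_force: 30.0
tool_pos: [0.5028, 0.3324, 0.0278]
force: [-0.1, 0.4, -0.5]
opening: 0.0575
gripper_force: 0.0
tool_pos: [0.5045, 0.3337, 0.1319]
force: [0.1, -0.0, -0.9]
opening: 0.0855
gripper_force: 0.0
now [0.5045 0.3337 0.1319] [ 179.7    0.2 -168.7] j [  52.   19.  -17.   -0.  -53. -131.] op 0.0855 gf 0.0 F [ 0.1 -0.  -0.9] t 37.0
1/3 [0.011, -0.029, -0.02] [-0.116, -0.115, -0.319]
2/3 [0.018, -0.017, -0.027] [-0.116, -0.115, -0.319]
3/3 [0.018, -0.002, -0.032] [-0.116, -0.115, -0.319]
```

```bash

for k in 1 2 3; do :; done
python3 -m creep '[{"grip":0,"delta_pos":[0,-0.02,-0.01],"rotation":[-0.025,-0.025,-0.08]},{"grip":0,"delta_pos":[0,-0.02,-0.02],"rotation":[-0.05,-0.05,-0.16]},{"grip":0,"delta_pos":[0.01,-0.03,-0.02],"rotation":[-0.08,-0.08,-0.24]},{"grip":0,"delta_pos":[0.01,-0.03,-0.02],"rotation":[-0.116,-0.115,-0.319]},{"grip":0,"delta_pos":[0.01,-0.03,-0.02],"rotation":[-0.116,-0.115,-0.319]}]'| grep -E "tool|ori"
python3 -m creep '[{"grip":0,"delta_pos":[0,-0.01,-0.01],"rotation":[-0.025,-0.025,-0.08]},{"grip":0,"delta_pos":[0.01,-0.01,-0.02],"rotation":[-0.05,-0.05,-0.16]},{"grip":0,"delta_pos":[0.01,-0.02,-0.02],"rotation":[-0.08,-0.08,-0.24]},{"grip":0,"delta_pos":[0.02,-0.02,-0.03],"rotation":[-0.116,-0.115,-0.319]},{"grip":0,"delta_pos":[0.02,-0.02,-0.03],"rotation":[-0.116,-0.115,-0.319]}]'| grep -E "tool|ori"
python3 -m creep '[{"grip":0,"delta_pos":[0,0,-0.01],"rotation":[-0.025,-0.025,-0.08]},{"grip":0,"delta_pos":[0.01,0,-0.02],"rotation":[-0.05,-0.05,-0.16]},{"grip":0,"delta_pos":[0.01,0,-0.02],"rotation":[-0.08,-0.08,-0.24]},{"grip":0,"delta_pos":[0.02,0,-0.03],"rotation":[-0.116,-0.115,-0.319]},{"grip":0,"delta_pos":[0.02,0,-0.03],"rotation":[-0.116,-0.115,-0.319]}]'| grep -E "tool|ori"
python3 -c "
from h import *
s=ctrl.snapshot('scene'); fit(s,(400,228),h=18); t=ctrl.snapshot('top'); fit(t,(156,236),h=15)
plan(([.5027,.332,.007],-78.8,*G1))"
```

```text
tool_pos: [0.5018, 0.3275, 0.1293]
orientation: [172.3, 12.4, -140.6]
tool_pos: [0.5022, 0.3253, 0.1314]
orientation: [171.3, 27.0, -112.3]
tool_pos: [0.5023, 0.321, 0.1315]
orientation: [179.3, 39.9, -79.1]
(400, 228) [0.5113 0.3296 0.014 ] [0.5112 0.33   0.014 ] [0.0449 0.0701] 10.7 thr 0.893 1.056
(156, 236) [0.4902 0.3196 0.014 ] [0.4901 0.3195 0.014 ] [0.0655 0.0617] 90.6 thr 0.71 1.073
now [0.5017 0.3217 0.1323] [179.3  39.8 -79.5] j [ 24.  21. -10. -47. -59.  12.] op 0.0878 gf 0.0 F [0.1 0.7 0.2] t 38.6
1/2 [0.331, -0.02, 0.422] [0.002, -0.001, -0.003]
2/2 [0.332, -0.018, 0.421] [0.002, -0.001, -0.003]
```

```bash

python3 -m creep '[{"grip":0,"delta_pos":[0.16,0,0.2],"rotation":[0,0,0]},{"grip":0,"delta_pos":[0.33,-0.02,0.42],"rotation":[0,0,0]},{"grip":0,"delta_pos":[0.48,-0.02,0.6],"rotation":[0,0,0]},{"grip":0,"delta_pos":[0.6,-0.03,0.76],"rotation":[0,0,-0.005]},{"grip":0,"delta_pos":[0.665,-0.035,0.845],"rotation":[0,0,-0.005]}]' |grep tool
python3 -m creep '[{"grip":0,"delta_pos":[0,0,0],"rotation":[0,0,0]},{"grip":1,"delta_pos":[0,0,0],"rotation":[0,0,0]},{"grip":1,"delta_pos":[0,0,0],"rotation":[0,0,0]},{"grip":1,"delta_pos":[0,0,0],"rotation":[0,0,0]},{"grip":1,"delta_pos":[0,0,0],"rotation":[0,0,0]}]'
python3 -m creep '[{"grip":1,"delta_pos":[0,0,0],"rotation":[0,0,0]},{"grip":1,"delta_pos":[0,0,0],"rotation":[0,0,0]},{"grip":1,"delta_pos":[0,0,0],"rotation":[0,0,0]}]'|grep -E "force|op"
python3 -c "
from h import *
plan(([.5027,.332,.007],-78.7,*G1),([.5027,.332,.09],-78.7,*G1),([.5027,.332,.09],-78.7,*G1b))"
```

```text
tool_pos: [0.5022, 0.3265, 0.0242]
clock: 39.6
tool_pos: [0.5039, 0.3262, 0.0265]
orientation: [-179.9, 39.9, -78.2]
force: [0.1, -2.1, 2.5]
opening: 0.0616
gripper_force: 30.2
force: [-1.7, -1.7, 6.8]
opening: 0.0613
gripper_force: 30.0
now [0.5039 0.3262 0.0265] [-179.9   39.9  -78.2] j [ 23.  30. -12. -52. -53.  23.] op 0.0613 gf 30.0 F [-1.7 -1.7  6.8] t 39.9
1/1 [0.017, 0.001, 0.005] [0.002, -0.001, 0.004]
1/1 [-0.534, 0.0, -0.636] [-0.0, 0.0, 0.0]
1/3 [-0.04, 0.0, 0.082] [0.0, 0.333, 0.0]
2/3 [-0.075, 0.0, 0.051] [0.0, 0.333, 0.0]
3/3 [-0.091, -0.0, 0.006] [-0.0, 0.333, 0.0]
```

```bash

python3 -m creep '[{"grip":1,"delta_pos":[-0.1,0,-0.12],"rotation":[0,0,0]},{"grip":1,"delta_pos":[-0.3,0,-0.35],"rotation":[0,0,0]},{"grip":1,"delta_pos":[-0.52,0,-0.63],"rotation":[0,0,0]},{"grip":1,"delta_pos":[-0.52,0,-0.63],"rotation":[0,0,0]}]' |grep -E "tool|op"
python3 -m creep '[{"grip":1,"delta_pos":[0,0,0.02],"rotation":[0,0.08,0]},{"grip":1,"delta_pos":[-0.02,0,0.04],"rotation":[0,0.16,0]},{"grip":1,"delta_pos":[-0.03,0,0.06],"rotation":[0,0.24,0]},{"grip":1,"delta_pos":[-0.04,0,0.08],"rotation":[0,0.333,0]},{"grip":1,"delta_pos":[-0.04,0,0.08],"rotation":[0,0.333,0]}]' |grep -E "tool|op"
python3 -m creep '[{"grip":1,"delta_pos":[-0.02,0,0.01],"rotation":[0,0.08,0]},{"grip":1,"delta_pos":[-0.04,0,0.02],"rotation":[0,0.16,0]},{"grip":1,"delta_pos":[-0.06,0,0.04],"rotation":[0,0.24,0]},{"grip":1,"delta_pos":[-0.075,0,0.05],"rotation":[0,0.333,0]},{"grip":1,"delta_pos":[-0.075,0,0.05],"rotation":[0,0.333,0]}]' |grep -E "tool|op"
python3 -m creep '[{"grip":1,"delta_pos":[-0.02,0,0],"rotation":[0,0.08,0]},{"grip":1,"delta_pos":[-0.04,0,0],"rotation":[0,0.16,0]},{"grip":1,"delta_pos":[-0.07,0,0],"rotation":[0,0.24,0]},{"grip":1,"delta_pos":[-0.09,0,0],"rotation":[0,0.333,0]},{"grip":1,"delta_pos":[-0.09,0,0],"rotation":[0,0.333,0]}]' |grep -E "tool|op"
python3 -c "
from h import *
s=ctrl.snapshot('scene'); cv2.imwrite('pics/s11.png',cv2.resize(s['color'][170:270,340:460],None,fx=5,fy=5,interpolation=2)[:,:,::-1])
plan(([.5027,.332,.0225],-78.7,*G1b))"
```

```text
tool_pos: [0.5061, 0.3263, 0.1132]
opening: 0.0613
tool_pos: [0.5011, 0.337, 0.1049]
opening: 0.0614
tool_pos: [0.4993, 0.343, 0.0983]
opening: 0.0617
tool_pos: [0.4972, 0.3493, 0.0921]
opening: 0.0613
now [0.4976 0.3492 0.0934] [179.5 -50.2 -77.9] j [ 67.  42. -12.  26. -82. -70.] op 0.0611 gf 30.0 F [ 0.  -0.9 -1.2] t 41.9
1/1 [-0.493, -0.02, 0.409] [-0.001, -0.002, 0.006]
```

```bash

python3 -m creep '[{"grip":1,"delta_pos":[-0.12,0,0.1],"rotation":[0,0,0]},{"grip":1,"delta_pos":[-0.25,0,0.2],"rotation":[0,0,0]},{"grip":1,"delta_pos":[-0.36,0,0.29],"rotation":[0,0,0]},{"grip":1,"delta_pos":[-0.44,-0.01,0.36],"rotation":[0,0,0]},{"grip":1,"delta_pos":[-0.49,-0.02,0.41],"rotation":[0,0,0]}]' |grep -E "tool|op|ori"
for i in 1 2 3; do python3 -m creep '[{"grip":1,"delta_pos":[-0.01,0,0.009],"rotation":[0,0,0]},{"grip":1,"delta_pos":[-0.01,0,0.009],"rotation":[0,0,0]}]' | grep -E 'tool|force:'; done
```

```text
tool_pos: [0.5006, 0.35, 0.0323]
orientation: [180.0, -50.0, -78.3]
opening: 0.0614
tool_pos: [0.5007, 0.3504, 0.0318]
force: [-0.1, 0.1, -0.5]
gripper_force: 30.0
tool_pos: [0.5006, 0.3506, 0.0307]
force: [0.3, 0.4, -1.3]
gripper_force: 30.0
tool_pos: [0.5005, 0.3504, 0.0292]
force: [0.6, -0.6, -0.7]
gripper_force: 30.0
```

```bash

for i in 1 2 3 4; do python3 -m creep '[{"grip":1,"delta_pos":[-0.005,0,0.0045],"rotation":[0,0,0]},{"grip":1,"delta_pos":[-0.005,0,0.0045],"rotation":[0,0,0]}]' | grep -E 'tool|force:'; done
```

```text
tool_pos: [0.5006, 0.3503, 0.0284]
force: [-0.6, 0.8, 0.2]
gripper_force: 30.0
tool_pos: [0.5006, 0.3503, 0.0277]
force: [-0.2, 0.2, -1.5]
gripper_force: 30.0
tool_pos: [0.5006, 0.3503, 0.027]
force: [0.5, 0.1, -0.6]
gripper_force: 30.0
tool_pos: [0.5006, 0.3503, 0.0264]
force: [0.4, 0.3, -1.2]
gripper_force: 30.0
```

```bash

for i in 1 2 3; do python3 -m creep '[{"grip":1,"delta_pos":[-0.005,0,0.0045],"rotation":[0,0,0]},{"grip":1,"delta_pos":[-0.005,0,0.0045],"rotation":[0,0,0]}]' | grep -E 'tool|force:'; done
```

```text
tool_pos: [0.5006, 0.3503, 0.0263]
force: [-1.2, 1.1, 3.3]
gripper_force: 30.0
tool_pos: [0.5006, 0.3503, 0.0263]
force: [-3.2, 0.3, 8.2]
gripper_force: 30.0
tool_pos: [0.5006, 0.3503, 0.0262]
force: [-4.2, 2.9, 11.6]
gripper_force: 30.0
```

```bash

python3 -m creep '[{"grip":1,"delta_pos":[0.01,0,-0.009],"rotation":[0,0,0]},{"grip":0.1,"delta_pos":[0.01,0,-0.009],"rotation":[0,0,0]},{"grip":0,"delta_pos":[0.01,0,-0.009],"rotation":[0,0,0]},{"grip":0,"delta_pos":[0.01,0,-0.009],"rotation":[0,0,0]},{"grip":0,"delta_pos":[0.01,0,-0.009],"rotation":[0,0,0]}]'|grep -E "tool|op"
python3 -c "
from h import *
o=ctrl.get_obs();R=Ro.from_euler('xyz',o['orientation'],degrees=True);print((o['tool_pos']+R.apply([.0063,0,.0182])).round(4))"
python3 -m creep '[{"grip":0,"delta_pos":[0,0,-0.15],"rotation":[0,0,0]},{"grip":0,"delta_pos":[0,0,-0.4],"rotation":[0,0,0]},{"grip":0,"delta_pos":[0,0,-0.8],"rotation":[0,0,0]},{"grip":0,"delta_pos":[0,0,-1],"rotation":[0,0,0]},{"grip":0,"delta_pos":[0,0,-1],"rotation":[0,0,0]}]'|grep -E "tool|op"
python3 -m creep '[{"grip":0,"delta_pos":[0.15,0,-0.1],"rotation":[0,-0.08,0]},{"grip":0,"delta_pos":[0.3,0,0],"rotation":[0,-0.17,0]},{"grip":0,"delta_pos":[0.4,0,0.08],"rotation":[0,-0.25,0]},{"grip":0,"delta_pos":[0.42,0,0.137],"rotation":[0,-0.33,0]},{"grip":0,"delta_pos":[0.42,0,0.137],"rotation":[0,-0.33,0]}]'|grep -E "tool|ori"
python3 -m creep '[{"grip":0,"delta_pos":[0.1,0,0],"rotation":[0,-0.08,0]},{"grip":0,"delta_pos":[0.2,0,-0.04],"rotation":[0,-0.17,0]},{"grip":0,"delta_pos":[0.3,0,-0.06],"rotation":[0,-0.25,0]},{"grip":0,"delta_pos":[0.43,0,-0.09],"rotation":[0,-0.33,0]},{"grip":0,"delta_pos":[0.43,0,-0.09],"rotation":[0,-0.33,0]}]'|grep -E "tool|ori"
python3 -m creep '[{"grip":0,"delta_pos":[0.1,0,-0.06],"rotation":[0,-0.08,0]},{"grip":0,"delta_pos":[0.2,0,-0.14],"rotation":[0,-0.17,0]},{"grip":0,"delta_pos":[0.3,0,-0.2],"rotation":[0,-0.25,0]},{"grip":0,"delta_pos":[0.33,0,-0.29],"rotation":[0,-0.33,0]},{"grip":0,"delta_pos":[0.33,0,-0.29],"rotation":[0,-0.33,0]}]'|grep -E "tool|ori"
python3 -c "
from h import *
s=ctrl.snapshot('scene'); cv2.imwrite('pics/s12.png',cv2.resize(s['color'][170:270,340:460],None,fx=5,fy=5,interpolation=2)[:,:,::-1])
plan(([.5037,.333,.02],-78.4,*G2))"
```

```text
tool_pos: [0.5006, 0.3501, 0.0255]
opening: 0.0853
[0.5042 0.3325 0.0186]
tool_pos: [0.485, 0.4294, 0.0925]
opening: 0.0875
tool_pos: [0.4932, 0.3863, 0.1161]
orientation: [-179.9, -19.9, -78.6]
tool_pos: [0.501, 0.3497, 0.1383]
orientation: [-179.9, 9.7, -78.5]
tool_pos: [0.509, 0.3123, 0.1586]
orientation: [179.7, 39.2, -78.8]
now [0.5088 0.3131 0.1585] [179.7  39.  -78.7] j [ 24.  19.  -8. -44. -62.   9.] op 0.0875 gf 0.0 F [ 0.4 -0.6 -0.6] t 46.9
1/2 [0.384, 0.003, 0.511] [0.0, -0.006, -0.001]
2/2 [0.389, 0.004, 0.507] [0.0, -0.006, -0.001]
```

View pics/s12.png

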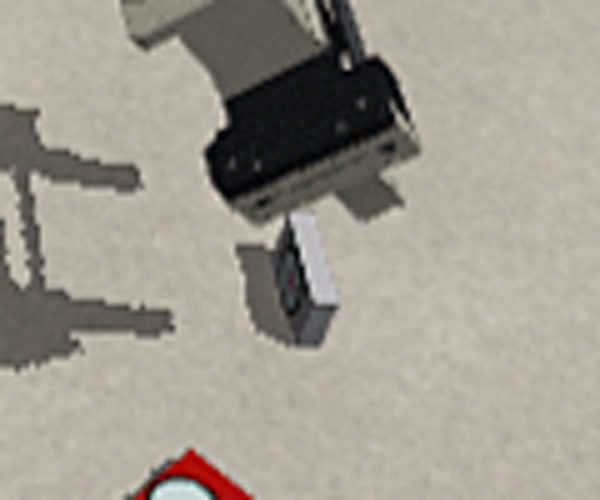

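Carrier 3 stands on its edge (crop (308,278)), window to the left. Second grasp.

```bash

python3 -m creep '[{"grip":0,"delta_pos":[0.19,0,0.25],"rotation":[0,0,0]},{"grip":0,"delta_pos":[0.384,0,0.51],"rotation":[0,0,0]},{"grip":0,"delta_pos":[0.55,0,0.72],"rotation":[0,-0.01,0]},{"grip":0,"delta_pos":[0.66,0,0.87],"rotation":[0,-0.01,0]},{"grip":0,"delta_pos":[0.72,0,0.95],"rotation":[0,-0.01,0]}]' |grep tool
python3 -m creep '[{"grip":0,"delta_pos":[0.03,0,0.04],"rotation":[0,0,0]},{"grip":0,"delta_pos":[0.06,0,0.06],"rotation":[0,0,0]},{"grip":0,"delta_pos":[0.06,0,0.06],"rotation":[0,0,0]}]' |grep tool
python3 -c "
from h import *
plan(([.504,.3327,.02],-78.4,*G2))"
```

```text
tool_pos: [0.5049, 0.3203, 0.0382]
tool_pos: [0.5071, 0.3191, 0.0328]
now [0.5071 0.3191 0.0328] [-180.    40.   -78.2] j [ 22.  30. -11. -51. -54.  23.] op 0.0876 gf 0.0 F [0.5 0.  0.1] t 47.7
1/1 [0.028, 0.003, 0.002] [0.001, -0.0, 0.002]
```

```bash

python3 -m creep '[{"grip":0,"delta_pos":[0.028,0,0],"rotation":[0,0,0]},{"grip":0,"delta_pos":[0.028,0,0],"rotation":[0,0,0]},{"grip":1,"delta_pos":[0.028,0,0],"rotation":[0,0,0]},{"grip":1,"delta_pos":[0.028,0,0],"rotation":[0,0,0]},{"grip":1,"delta_pos":[0.028,0,0],"rotation":[0,0,0]}]' |grep tool
python3 -m creep '[{"grip":1,"delta_pos":[0,0,0],"rotation":[0,0,0]},{"grip":1,"delta_pos":[0,0,0],"rotation":[0,0,0]},{"grip":1,"delta_pos":[0,0,0],"rotation":[0,0,0]},{"grip":1,"delta_pos":[0,0,0],"rotation":[0,0,0]}]' |grep -E "tool|op|force"
python3 -m creep '[{"grip":1,"delta_pos":[-0.1,0,-0.12],"rotation":[0,0,0]},{"grip":1,"delta_pos":[-0.25,0,-0.3],"rotation":[0,0,0]},{"grip":1,"delta_pos":[-0.45,0,-0.54],"rotation":[0,0,0]},{"grip":1,"delta_pos":[-0.45,0,-0.54],"rotation":[0,0,0]}]' |grep -E "tool|op"
python3 -m creep '[{"grip":1,"delta_pos":[-0.02,0,0.01],"rotation":[0,0.08,0]},{"grip":1,"delta_pos":[-0.04,0,0.02],"rotation":[0,0.16,0]},{"grip":1,"delta_pos":[-0.06,0,0.03],"rotation":[0,0.24,0]},{"grip":1,"delta_pos":[-0.08,0,0.04],"rotation":[0,0.333,0]},{"grip":1,"delta_pos":[-0.08,0,0.04],"rotation":[0,0.333,0]}]' |grep -E "tool|op"
python3 -m creep '[{"grip":1,"delta_pos":[-0.02,0,0],"rotation":[0,0.08,0]},{"grip":1,"delta_pos":[-0.04,0,0],"rotation":[0,0.16,0]},{"grip":1,"delta_pos":[-0.06,0,0],"rotation":[0,0.24,0]},{"grip":1,"delta_pos":[-0.09,0,0],"rotation":[0,0.333,0]},{"grip":1,"delta_pos":[-0.09,0,0],"rotation":[0,0.333,0]}]' |grep -E "tool|op"
python3 -m creep '[{"grip":1,"delta_pos":[-0.02,0,-0.01],"rotation":[0,0.08,0]},{"grip":1,"delta_pos":[-0.04,0,-0.02],"rotation":[0,0.16,0]},{"grip":1,"delta_pos":[-0.06,0,-0.03],"rotation":[0,0.24,0]},{"grip":1,"delta_pos":[-0.08,0,-0.05],"rotation":[0,0.333,0]},{"grip":1,"delta_pos":[-0.08,0,-0.05],"rotation":[0,0.333,0]}]' |grep -E "tool|op"
python3 -c "
from h import *
plan(([.504,.3327,.01],-78.4,*G2b))"
```

```text
tool_pos: [0.5076, 0.3167, 0.0308]
tool_pos: [0.5076, 0.3167, 0.0307]
force: [-1.0, -0.6, 0.7]
opening: 0.0616
gripper_force: 30.0
tool_pos: [0.5097, 0.3173, 0.1062]
opening: 0.0613
tool_pos: [0.5052, 0.3286, 0.1047]
opening: 0.0615
tool_pos: [0.5032, 0.3355, 0.1032]
opening: 0.0619
tool_pos: [0.5009, 0.3426, 0.1022]
opening: 0.0618
now [0.5009 0.3426 0.1022] [179.5 -50.4 -77.8] j [ 67.  41. -13.  26. -82. -70.] op 0.0618 gf 30.0 F [-0.3 -1.5 -2.4] t 50.5
1/1 [-0.591, -0.016, 0.482] [0.001, -0.005, 0.004]
```

```bash

python3 -m creep '[{"grip":1,"delta_pos":[-0.15,0,0.12],"rotation":[0,0,0]},{"grip":1,"delta_pos":[-0.3,0,0.25],"rotation":[0,0,0]},{"grip":1,"delta_pos":[-0.43,0,0.36],"rotation":[0,-0.005,0]},{"grip":1,"delta_pos":[-0.53,-0.01,0.43],"rotation":[0,-0.005,0]},{"grip":1,"delta_pos":[-0.59,-0.015,0.48],"rotation":[0,-0.005,0]}]' |grep -E 'tool|force|ori'
for i in 1 2 3 4; do python3 -m creep '[{"grip":1,"delta_pos":[-0.006,0,0.005],"rotation":[0,0,0]},{"grip":1,"delta_pos":[-0.006,0,0.005],"rotation":[0,0,0]}]' | grep -E 'tool|force:'; done
```

```text
tool_pos: [0.5036, 0.3435, 0.0297]
orientation: [180.0, -49.4, -78.4]
force: [-0.3, -0.4, -0.2]
gripper_force: 30.0
tool_pos: [0.5036, 0.3442, 0.0299]
force: [0.1, -0.1, 0.2]
gripper_force: 30.0
tool_pos: [0.5035, 0.3446, 0.0294]
force: [0.1, -0.0, -0.2]
gripper_force: 30.0
tool_pos: [0.5033, 0.3444, 0.0283]
force: [-0.2, 0.3, -0.7]
gripper_force: 30.0
tool_pos: [0.5033, 0.3443, 0.0273]
force: [0.3, -0.6, -1.9]
gripper_force: 30.0
```

```bash

for i in 1 2 3 4; do python3 -m creep '[{"grip":1,"delta_pos":[-0.006,0,0.005],"rotation":[0,0,0]},{"grip":1,"delta_pos":[-0.006,0,0.005],"rotation":[0,0,0]}]' | grep -E 'tool|force:'; done
python3 -m creep '[{"grip":1,"delta_pos":[0,0,0],"rotation":[0,0,0]},{"grip":0,"delta_pos":[0,0,0],"rotation":[0,0,0]},{"grip":0,"delta_pos":[0,0,0],"rotation":[0,0,0]},{"grip":0,"delta_pos":[0,0,0],"rotation":[0,0,0]},{"grip":0,"delta_pos":[0,0,0],"rotation":[0,0,0]}]'|grep -E "force|op"
python3 -m creep '[{"grip":0,"delta_pos":[0,0,-0.1],"rotation":[0,0,0]},{"grip":0,"delta_pos":[0,0,-0.4],"rotation":[0,0,0]},{"grip":0,"delta_pos":[0.3,0,-0.7],"rotation":[0,0,0]},{"grip":0,"delta_pos":[0.5,0,-0.8],"rotation":[0,0,0]},{"grip":0,"delta_pos":[0.5,0,-0.8],"rotation":[0,0,0]}]' |grep -E "tool"
python3 -m creep '[{"grip":0,"delta_pos":[0.05,0,0.03],"rotation":[0,-0.08,0]},{"grip":0,"delta_pos":[0.1,0,0.06],"rotation":[0,-0.16,0]},{"grip":0,"delta_pos":[0.15,0,0.1],"rotation":[0,-0.24,0]},{"grip":0,"delta_pos":[0.18,0.01,0.12],"rotation":[0,-0.308,0]},{"grip":0,"delta_pos":[0.18,0.01,0.12],"rotation":[0,-0.308,0]}]' | grep tool
python3 -c "
from h import *
t=ctrl.snapshot('top'); fit(t,(156,235),h=15);s=ctrl.snapshot('scene'); fit(s,(398,228),h=18)
plan(([.5035,.333,.0078],-78.9,-6,.0045))"
```

```text
tool_pos: [0.5033, 0.3443, 0.0264]
force: [-0.1, -0.5, -0.9]
gripper_force: 30.0
tool_pos: [0.5033, 0.3442, 0.0257]
force: [0.4, -0.3, -0.5]
gripper_force: 30.0
tool_pos: [0.5033, 0.3443, 0.0249]
force: [0.0, -0.3, -1.3]
gripper_force: 30.0
tool_pos: [0.5033, 0.3443, 0.0241]
force: [-0.1, -0.6, -0.4]
gripper_force: 30.0
force: [0.3, -0.3, 0.4]
opening: 0.0857
gripper_force: 0.0
tool_pos: [0.4982, 0.3735, 0.1179]
tool_pos: [0.5013, 0.3497, 0.1226]
(156, 235) [0.5042 0.3327 0.014 ] [0.5043 0.3325 0.014 ] [0.0408 0.0608] 11.800000000000011 thr 0.915 1.086
(398, 228) [0.5108 0.3309 0.014 ] [0.5127 0.3309 0.014 ] [0.0451 0.0744] 9.6 thr 0.881 1.073
now [0.5011 0.3507 0.121 ] [-179.9  -21.7  -78.4] j [ 61.  27. -16.  16. -64. -59.] op 0.0875 gf 0.0 F [ 0.2  0.  -0.5] t 54.2
1/1 [-0.172, 0.013, 0.962] [-0.001, -0.308, 0.006]
```

```bash

python3 -m creep '[{"grip":0,"delta_pos":[0.05,0,0],"rotation":[0,-0.08,0]},{"grip":0,"delta_pos":[0.1,0,0],"rotation":[0,-0.16,0]},{"grip":0,"delta_pos":[0.16,0,0],"rotation":[0,-0.24,0]},{"grip":0,"delta_pos":[0.2,0,0.02],"rotation":[0,-0.308,0]},{"grip":0,"delta_pos":[0.2,0,0.02],"rotation":[0,-0.308,0]}]' | grep tool
python3 -c "
from h import *
plan(([.5042,.3327,.0078],-78.6,-6,.0045))"
```

```text
tool_pos: [0.5049, 0.331, 0.1254]
now [0.5049 0.331  0.1254] [179.9   6.1 -78.5] j [ 49.  19. -17.  -6. -51. -33.] op 0.0874 gf 0.0 F [0.5 0.3 0.2] t 54.7
1/2 [0.053, 0.001, 0.498] [0.0, 0.001, 0.001]
2/2 [0.053, 0.002, 0.498] [0.0, 0.001, 0.001]
```

```bash

python3 -m creep '[{"grip":0,"delta_pos":[0.03,0,0.3],"rotation":[0,0,0]},{"grip":0,"delta_pos":[0.06,0,0.6],"rotation":[0,0,0]},{"grip":0,"delta_pos":[0.08,0,0.8],"rotation":[0,0,0]},{"grip":0,"delta_pos":[0.1,0,0.95],"rotation":[0,0,0]},{"grip":0,"delta_pos":[0.105,0,0.99],"rotation":[0,0,0]}]' | grep tool
python3 -m creep '[{"grip":0,"delta_pos":[0,0,0],"rotation":[0,0,0]},{"grip":1,"delta_pos":[0,0,0],"rotation":[0,0,0]},{"grip":1,"delta_pos":[0,0,0],"rotation":[0,0,0]},{"grip":1,"delta_pos":[0,0,0],"rotation":[0,0,0]},{"grip":1,"delta_pos":[0,0,0],"rotation":[0,0,0]}]' | grep -E "tool|force"
python3 -m creep '[{"grip":1,"delta_pos":[0,0,0],"rotation":[0,0,0]},{"grip":1,"delta_pos":[0,0,0],"rotation":[0,0,0]},{"grip":1,"delta_pos":[0,0,-0.1],"rotation":[0,0,0]},{"grip":1,"delta_pos":[0,0,-0.45],"rotation":[0,0,0]},{"grip":1,"delta_pos":[0,0,-0.9],"rotation":[0,0,0]}]' 
python3 -c "
from h import *
plan((tray(0,-.1,.095),-175.75,-6,.0045))"
```

```text
tool_pos: [0.5031, 0.3318, 0.0228]
tool_pos: [0.5051, 0.3326, 0.0268]
force: [-1.2, -0.1, 2.2]
gripper_force: 30.1
clock: 56.2
tool_pos: [0.5055, 0.3219, 0.1149]
orientation: [179.8, 5.8, -78.3]
force: [1.2, 0.9, -0.5]
opening: 0.0615
gripper_force: 30.0
now [0.5055 0.3219 0.1149] [179.8   5.8 -78.3] j [ 48.  19. -18.  -6. -50. -32.] op 0.0615 gf 30.0 F [ 1.2  0.9 -0.5] t 56.2
1/6 [0.951, 0.066, -0.092] [0.019, -0.001, 0.179]
2/6 [0.932, -0.204, -0.091] [0.019, -0.001, 0.179]
3/6 [0.838, -0.458, -0.082] [0.019, -0.001, 0.179]
4/6 [0.677, -0.675, -0.066] [0.019, -0.001, 0.179]
5/6 [0.462, -0.838, -0.044] [0.019, -0.001, 0.179]
6/6 [0.21, -0.935, -0.018] [0.019, -0.001, 0.179]
```

```bash

python3 -m creep '[{"grip":1,"delta_pos":[0.32,0.02,-0.03],"rotation":[0.006,0,0.06]},{"grip":1,"delta_pos":[0.63,0.04,-0.06],"rotation":[0.012,0,0.12]},{"grip":1,"delta_pos":[0.95,0.07,-0.09],"rotation":[0.019,0,0.179]},{"grip":1,"delta_pos":[0.95,0.07,-0.09],"rotation":[0.019,0,0.179]}]' | grep -E "tool|op"
python3 -m creep '[{"grip":1,"delta_pos":[0.31,-0.07,-0.03],"rotation":[0.006,0,0.06]},{"grip":1,"delta_pos":[0.62,-0.14,-0.06],"rotation":[0.012,0,0.12]},{"grip":1,"delta_pos":[0.93,-0.2,-0.09],"rotation":[0.019,0,0.179]},{"grip":1,"delta_pos":[0.93,-0.2,-0.09],"rotation":[0.019,0,0.179]}]' | grep -E "tool|op"
python3 -m creep '[{"grip":1,"delta_pos":[0.28,-0.15,-0.03],"rotation":[0.006,0,0.06]},{"grip":1,"delta_pos":[0.56,-0.3,-0.06],"rotation":[0.012,0,0.12]},{"grip":1,"delta_pos":[0.84,-0.46,-0.08],"rotation":[0.019,0,0.179]},{"grip":1,"delta_pos":[0.84,-0.46,-0.08],"rotation":[0.019,0,0.179]}]' | grep -E "tool|op"
python3 -m creep '[{"grip":1,"delta_pos":[0.22,-0.22,-0.02],"rotation":[0.006,0,0.06]},{"grip":1,"delta_pos":[0.45,-0.45,-0.04],"rotation":[0.012,0,0.12]},{"grip":1,"delta_pos":[0.68,-0.67,-0.07],"rotation":[0.019,0,0.179]},{"grip":1,"delta_pos":[0.68,-0.67,-0.07],"rotation":[0.019,0,0.179]}]' | grep -E "tool|op"
python3 -m creep '[{"grip":1,"delta_pos":[0.15,-0.28,-0.02],"rotation":[0.006,0,0.06]},{"grip":1,"delta_pos":[0.3,-0.56,-0.03],"rotation":[0.012,0,0.12]},{"grip":1,"delta_pos":[0.46,-0.84,-0.04],"rotation":[0.019,0,0.179]},{"grip":1,"delta_pos":[0.46,-0.84,-0.04],"rotation":[0.019,0,0.179]}]' | grep -E "tool|op"
python3 -c "
from h import *
plan((tray(0,-.1,.095),-175.75,-6,.0045))"
```

```text
tool_pos: [0.5185, 0.2249, 0.1151]
opening: 0.0613
tool_pos: [0.5313, 0.1309, 0.1141]
opening: 0.0615
tool_pos: [0.5449, 0.0363, 0.1133]
opening: 0.0617
tool_pos: [0.5578, -0.0582, 0.1133]
opening: 0.0617
tool_pos: [0.5716, -0.1528, 0.1124]
opening: 0.0615
now [ 0.5716 -0.1528  0.1124] [-179.9    6.  -159.4] j [  3.  17. -23.  -2. -44. -71.] op 0.0615 gf 30.0 F [ 0.4  0.6 -0.2] t 58.2
1/1 [0.224, -0.928, -0.022] [0.018, 0.001, 0.18]
```

```bash

python3 -m creep '[{"grip":1,"delta_pos":[0.07,-0.3,0],"rotation":[0.006,0,0.06]},{"grip":1,"delta_pos":[0.15,-0.6,-0.01],"rotation":[0.012,0,0.12]},{"grip":1,"delta_pos":[0.224,-0.928,-0.02],"rotation":[0.018,0,0.18]},{"grip":1,"delta_pos":[0.224,-0.928,-0.02],"rotation":[0.018,0,0.18]},{"grip":1,"delta_pos":[0.224,-0.928,-0.02],"rotation":[0.018,0,0.18]}]' | grep -E "tool|op"
python3 -c "
from h import *
plan((tray(0,-.1,.0225),-175.75,-6,.0045))"
```

```text
tool_pos: [0.5831, -0.2455, 0.112]
opening: 0.0611
now [ 0.5831 -0.2455  0.112 ] [ 180.     6.  -175.5] j [ -6.  21. -18.  -2. -45. -79.] op 0.0611 gf 30.0 F [-1.7  0.4 -0.2] t 58.7
1/1 [0.077, -0.022, 0.717] [0.001, 0.001, 0.003]
```

```bash

python3 -m creep '[{"grip":1,"delta_pos":[0.02,-0.01,0.2],"rotation":[0,0,0.003]},{"grip":1,"delta_pos":[0.04,-0.02,0.4],"rotation":[0,0,0.003]},{"grip":1,"delta_pos":[0.06,-0.02,0.55],"rotation":[0,0,0.003]},{"grip":1,"delta_pos":[0.07,-0.02,0.65],"rotation":[0,0,0.003]},{"grip":1,"delta_pos":[0.077,-0.022,0.71],"rotation":[0,0,0.003]}]' | grep -E "tool|force"
for i in 1 2 3; do python3 -m creep '[{"grip":1,"delta_pos":[0,0,0.01],"rotation":[0,0,0]},{"grip":1,"delta_pos":[0,0,0.01],"rotation":[0,0,0]}]' | grep -E "tool|force"; done
python3 -c "
from h import *
plan((tray(0,-.1,.0185),-175.75,-6,.0045))"
```

```text
tool_pos: [0.583, -0.247, 0.0401]
force: [0.0, 0.5, -0.4]
gripper_force: 30.0
tool_pos: [0.5835, -0.248, 0.0403]
force: [0.0, 0.3, -0.5]
gripper_force: 30.0
tool_pos: [0.5835, -0.2483, 0.0394]
force: [-0.5, 0.2, -0.5]
gripper_force: 30.0
tool_pos: [0.5833, -0.2483, 0.038]
force: [0.5, -0.7, -1.1]
gripper_force: 30.0
now [ 0.5833 -0.2483  0.038 ] [ 180.     6.1 -175.9] j [ -6.  26. -22.  -2. -36. -78.] op 0.0614 gf 30.0 F [ 0.5 -0.7 -1.1] t 59.8
1/1 [0.004, 0.006, 0.02] [0.0, 0.001, -0.001]
```

```bash

for i in 1 2; do python3 -m creep '[{"grip":1,"delta_pos":[0,0,0.01],"rotation":[0,0,0]},{"grip":1,"delta_pos":[0,0,0.01],"rotation":[0,0,0]}]' | grep -E "tool|force"; done
python3 -m creep '[{"grip":0.15,"delta_pos":[0,0,0],"rotation":[0,0,0]},{"grip":0.15,"delta_pos":[0,0,0],"rotation":[0,0,0]},{"grip":0.15,"delta_pos":[0,0,0],"rotation":[0,0,0]},{"grip":0.15,"delta_pos":[0,0,0],"rotation":[0,0,0]}]'| grep -E "tool|force|op"
python3 -m creep '[{"grip":0.15,"delta_pos":[0,0,-0.1],"rotation":[0,0,0]},{"grip":0.1,"delta_pos":[0,0,-0.4],"rotation":[0,0,0]},{"grip":0.5,"delta_pos":[0,0,-0.7],"rotation":[0,0,0]},{"grip":1,"delta_pos":[0,0,-1],"rotation":[0,0,0]},{"grip":1,"delta_pos":[0,0,-1],"rotation":[0,0,0]}]'
python3 -c "
from h import *
s=ctrl.snapshot('scene'); cv2.imwrite('pics/s13.png',cv2.resize(s['color'][170:260,140:320],None,fx=4,fy=4,interpolation=2)[:,:,::-1])
plan((tray(.07,-.1,.15),-175.75,0,0))"
```

```text
tool_pos: [0.5834, -0.2483, 0.0368]
force: [0.3, 1.0, 0.4]
gripper_force: 30.0
tool_pos: [0.5835, -0.2482, 0.0367]
force: [-3.1, 1.2, 7.7]
gripper_force: 30.0
tool_pos: [0.5835, -0.2482, 0.0357]
force: [-0.4, -0.2, -0.9]
opening: 0.0744
gripper_force: 0.0
clock: 61.1
tool_pos: [0.5752, -0.2498, 0.1409]
orientation: [-179.9, 6.5, -175.8]
force: [-0.3, -0.0, 0.2]
opening: 0.0601
gripper_force: 0.0
now [ 0.5742 -0.2493  0.1386] [-180.     6.4 -175.8] j [ -6.  18. -18.  -2. -48. -79.] op 0.0563 gf 0.0 F [-0.4  0.3 -0.3] t 61.1
1/1 [-0.84, 0.011, -0.242] [-0.001, 0.071, -0.001]
```

View pics/s13.png

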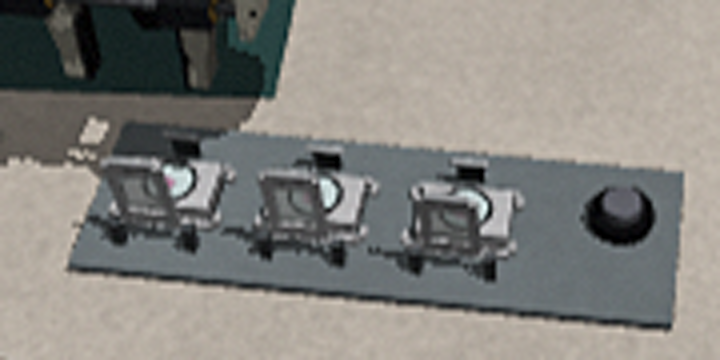

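All three carriers lie window up in bays 1–3 (crop (180,185), (325,195), (475,215)). Now the covers, from behind with closed fingers.

```bash
cat >> h.py <<'E'
def tip(x,y,z): return (tray(x,y,z),-175.75,0,0)
def cov(y,phis,r=.052):
    L=[]
    for f in np.radians(phis): L.append(tip(.038-r*np.cos(f)+.002*np.sin(f)+.0095,y,.0275+r*np.sin(f)+.002*np.cos(f)))
    return L
E
python3 -c "
from h import *
plan(tip(0,-.1,.135),tip(.08,-.1,.135),tip(.08,-.1,.07))"
```

```text
now [ 0.5742 -0.2493  0.1386] [-180.     6.4 -175.8] j [ -6.  18. -18.  -2. -48. -79.] op 0.0563 gf 0.0 F [-0.4  0.3 -0.3] t 61.1
1/1 [-0.127, 0.01, -0.171] [-0.001, 0.071, -0.001]
1/1 [-0.8, 0.0, -0.0] [0.0, -0.0, -0.0]
1/1 [0.0, -0.0, 0.65] [0.0, 0.0, 0.0]
```

```bash

python3 -m creep '[{"grip":1,"delta_pos":[-0.05,0,-0.1],"rotation":[0,0.03,0]},{"grip":1,"delta_pos":[-0.13,0.01,-0.17],"rotation":[0,0.071,0]},{"grip":1,"delta_pos":[-0.13,0.01,-0.17],"rotation":[0,0.071,0]}]' | grep -E "tool|op"
python3 -m creep '[{"grip":1,"delta_pos":[-0.3,0,0],"rotation":[0,0,0]},{"grip":1,"delta_pos":[-0.6,0,0],"rotation":[0,0,0]},{"grip":1,"delta_pos":[-0.8,0,0],"rotation":[0,0,0]},{"grip":1,"delta_pos":[-0.8,0,0],"rotation":[0,0,0]}]' | grep -E "tool|op"
python3 -m creep '[{"grip":1,"delta_pos":[0,0,0.3],"rotation":[0,0,0]},{"grip":1,"delta_pos":[0,0,0.55],"rotation":[0,0,0]},{"grip":1,"delta_pos":[0,0,0.65],"rotation":[0,0,0]},{"grip":1,"delta_pos":[0,0,0.65],"rotation":[0,0,0]}]' | grep -E "tool|op|force:"
python3 -c "
from h import *
plan(*cov(-.1,[100,80,60,45,30,20,10]))"
```

```text
tool_pos: [0.5858, -0.2472, 0.1539]
opening: 0.0325
tool_pos: [0.6651, -0.241, 0.1512]
opening: 0.0025
tool_pos: [0.6617, -0.2413, 0.0861]
force: [-0.3, 1.1, -0.8]
opening: 0.0004
gripper_force: 0.0
now [ 0.6617 -0.2413  0.0861] [ 179.9   -0.5 -175.9] j [ -4.  31.  -6.  -0. -54. -82.] op 0.0004 gf 0.0 F [-0.3  1.1 -0.8] t 62.2
1/1 [0.186, -0.005, -0.141] [0.001, -0.006, -0.001]
1/1 [0.181, -0.0, -0.007] [0.0, -0.0, -0.0]
1/1 [0.172, 0.0, 0.055] [0.0, 0.0, 0.0]
1/1 [0.111, -0.0, 0.078] [0.0, 0.0, 0.0]
1/1 [0.087, 0.0, 0.105] [0.0, 0.0, 0.0]
1/1 [0.041, -0.0, 0.081] [0.0, 0.0, 0.0]
1/1 [0.027, -0.0, 0.087] [0.0, 0.0, 0.0]
```

```bash

python3 -m creep '[{"grip":1,"delta_pos":[0.19,0,-0.14],"rotation":[0,0,0]},{"grip":1,"delta_pos":[0.37,0,-0.15],"rotation":[0,0,0]},{"grip":1,"delta_pos":[0.54,0,-0.095],"rotation":[0,0,0]},{"grip":1,"delta_pos":[0.65,0,-0.015],"rotation":[0,0,0]},{"grip":1,"delta_pos":[0.74,0,0.09],"rotation":[0,0,0]}]' | grep -E "tool|force:"
python3 -c "
from h import *
plan(*cov(-.1,[20,10]),tip(-.009,-.1,.034),tip(-.009,-.1,.0285))"
```

```text
tool_pos: [0.5903, -0.2473, 0.0818]
force: [0.8, -0.1, 2.3]
gripper_force: 1.0
now [ 0.5903 -0.2473  0.0818] [-1.800e+02 -1.000e-01 -1.758e+02] j [ -5.  26. -15.   0. -49. -81.] op 0.0002 gf 1.0 F [ 0.8 -0.1  2.3] t 62.8
1/1 [0.061, 0.001, 0.127] [-0.0, -0.001, -0.001]
1/1 [0.027, -0.0, 0.087] [-0.0, -0.0, 0.0]
1/1 [0.056, -0.0, 0.045] [0.0, 0.0, 0.0]
1/1 [0.0, -0.0, 0.055] [0.0, 0.0, 0.0]
```

```bash

python3 -m creep '[{"grip":1,"delta_pos":[0.06,0,0.12],"rotation":[0,0,0]},{"grip":1,"delta_pos":[0.09,0,0.19],"rotation":[0,0,0]},{"grip":1,"delta_pos":[0.144,0,0.23],"rotation":[0,0,0]},{"grip":1,"delta_pos":[0.144,0,0.26],"rotation":[0,0,0]},{"grip":1,"delta_pos":[0.144,0,0.28],"rotation":[0,0,0]}]' | grep -E "tool|force:"
for i in 1 2 3 ; do python3 -m creep '[{"grip":1,"delta_pos":[0,0,0.015],"rotation":[0,0,0]},{"grip":1,"delta_pos":[0,0,0.015],"rotation":[0,0,0]}]' | grep -E "tool|^force:"; done
```

```text
tool_pos: [0.576, -0.2478, 0.0516]
force: [2.9, 0.3, 9.8]
gripper_force: 6.2
tool_pos: [0.5761, -0.2479, 0.0516]
force: [-1.3, 1.5, 15.0]
tool_pos: [0.5762, -0.248, 0.0513]
force: [-3.6, 4.7, 23.6]
tool_pos: [0.5762, -0.248, 0.0511]
force: [-7.5, 6.2, 34.0]
```

Cover 1 is down on its stop at 34 N. Rising and moving behind cover 2.

```bash

python3 -m creep '[{"grip":1,"delta_pos":[0,0,-0.1],"rotation":[0,0,0]},{"grip":1,"delta_pos":[0,0,-0.4],"rotation":[0,0,0]},{"grip":1,"delta_pos":[0,0,-0.8],"rotation":[0,0,0]},{"grip":1,"delta_pos":[0,0,-1],"rotation":[0,0,0]},{"grip":1,"delta_pos":[0,0,-1],"rotation":[0,0,0]}]' | grep -E "tool|force:"
python3 -m creep '[{"grip":1,"delta_pos":[-0.4,0,-0.1],"rotation":[0,0,0]},{"grip":1,"delta_pos":[-0.9,0,-0.1],"rotation":[0,0,0]},{"grip":1,"delta_pos":[-0.9,0,-0.1],"rotation":[0,0,0]}]' | grep -E "tool|force:"
python3 -c "
from h import *
plan(tip(.08,0,.135),tip(.08,0,.07))"
```

```text
tool_pos: [0.5768, -0.2481, 0.1499]
force: [0.3, 0.1, 0.3]
gripper_force: 0.0
tool_pos: [0.6689, -0.2406, 0.1535]
force: [-1.7, 1.2, -0.7]
gripper_force: 0.0
now [ 0.6689 -0.2406  0.1535] [ 180.    -0.4 -175.8] j [ -4.  28.  -1.   0. -62. -82.] op 0.0004 gf 0.0 F [-1.7  1.2 -0.7] t 64.7
1/2 [0.022, 0.497, -0.017] [0.0, -0.002, -0.0]
2/2 [0.022, 0.497, -0.017] [0.0, -0.002, -0.0]
1/1 [0.0, -0.0, 0.65] [0.0, 0.0, 0.0]
```

```bash

python3 -m creep '[{"grip":1,"delta_pos":[0.01,0.4,0],"rotation":[0,0,0]},{"grip":1,"delta_pos":[0.03,0.8,0],"rotation":[0,0,0]},{"grip":1,"delta_pos":[0.044,0.994,-0.03],"rotation":[0,0,0]},{"grip":1,"delta_pos":[0.044,0.994,0.3],"rotation":[0,0,0]},{"grip":1,"delta_pos":[0.044,0.994,0.62],"rotation":[0,0,0]}]' | grep -E "tool|force:"
python3 -c "
from h import *
plan(*cov(0,[100,80,60,45,30]))"
```

```text
tool_pos: [0.6533, -0.1414, 0.0941]
force: [1.1, -0.1, -0.1]
gripper_force: 0.0
now [ 0.6533 -0.1414  0.0941] [ 180.    -0.3 -175.8] j [  4.  27. -10.  -0. -53. -90.] op 0.0005 gf 0.0 F [ 1.1 -0.1 -0.1] t 65.2
1/1 [0.176, -0.007, -0.061] [0.001, -0.003, -0.0]
1/1 [0.181, 0.0, -0.007] [0.0, 0.0, -0.0]
1/1 [0.172, -0.0, 0.055] [0.0, -0.0, -0.0]
1/1 [0.111, 0.0, 0.078] [0.0, 0.0, 0.0]
1/1 [0.087, 0.0, 0.105] [0.0, 0.0, 0.0]
```

```bash

python3 -m creep '[{"grip":1,"delta_pos":[0.176,0,-0.1],"rotation":[0,0,0]},{"grip":1,"delta_pos":[0.357,0,-0.11],"rotation":[0,0,0]},{"grip":1,"delta_pos":[0.53,0,-0.05],"rotation":[0,0,0]},{"grip":1,"delta_pos":[0.64,0,0.025],"rotation":[0,0,0]},{"grip":1,"delta_pos":[0.73,0,0.13],"rotation":[0,0,0]}]' | grep -E "tool|force:"
python3 -c "
from h import *
plan(*cov(0,[20,10]),tip(-.009,0,.034),tip(-.009,0,.0285))"
```

```text
tool_pos: [0.5798, -0.1479, 0.0818]
force: [0.7, 0.2, 1.3]
gripper_force: 0.9
now [ 0.5798 -0.1479  0.0818] [ 180.    -0.3 -175.8] j [  4.  23. -21.  -0. -47. -90.] op 0.0001 gf 0.9 F [0.7 0.2 1.3] t 65.7
1/1 [0.029, 0.003, 0.126] [0.0, -0.004, -0.001]
1/1 [0.027, -0.0, 0.087] [0.0, -0.0, 0.0]
1/1 [0.056, 0.0, 0.045] [0.0, 0.0, 0.0]
1/1 [0.0, -0.0, 0.055] [0.0, 0.0, 0.0]
```

```bash

python3 -m creep '[{"grip":1,"delta_pos":[0.03,0,0.12],"rotation":[0,0,0]},{"grip":1,"delta_pos":[0.06,0,0.19],"rotation":[0,0,0]},{"grip":1,"delta_pos":[0.112,0,0.23],"rotation":[0,0,0]},{"grip":1,"delta_pos":[0.112,0,0.26],"rotation":[0,0,0]},{"grip":1,"delta_pos":[0.112,0,0.28],"rotation":[0,0,0]}]' | grep -E "tool|^force:"
for i in 1 2 3 ; do python3 -m creep '[{"grip":1,"delta_pos":[0,0,0.015],"rotation":[0,0,0]},{"grip":1,"delta_pos":[0,0,0.015],"rotation":[0,0,0]}]' | grep -E "tool|^force:"; done
```

```text
tool_pos: [0.5708, -0.1485, 0.0548]
force: [1.6, 0.3, 2.6]
tool_pos: [0.5693, -0.1485, 0.0524]
force: [1.2, 0.8, 1.9]
tool_pos: [0.5693, -0.1486, 0.0517]
force: [-0.9, 0.7, 7.5]
tool_pos: [0.5694, -0.1486, 0.0514]
force: [-5.1, 3.4, 18.5]
```

One more small press, then on to cover 3.

```bash

python3 -m creep '[{"grip":1,"delta_pos":[0,0,0.02],"rotation":[0,0,0]},{"grip":1,"delta_pos":[0,0,0.02],"rotation":[0,0,0]}]' | grep -E "tool|^force:"
python3 -m creep '[{"grip":1,"delta_pos":[0,0,-0.1],"rotation":[0,0,0]},{"grip":1,"delta_pos":[0,0,-0.4],"rotation":[0,0,0]},{"grip":1,"delta_pos":[0,0,-0.8],"rotation":[0,0,0]},{"grip":1,"delta_pos":[0,0,-1],"rotation":[0,0,0]},{"grip":1,"delta_pos":[0,0,-1],"rotation":[0,0,0]}]' | grep -E "tool|^force:"
python3 -m creep '[{"grip":1,"delta_pos":[-0.4,0,-0.1],"rotation":[0,0,0]},{"grip":1,"delta_pos":[-0.86,0,-0.1],"rotation":[0,0,0]},{"grip":1,"delta_pos":[-0.86,0,-0.1],"rotation":[0,0,0]}]' | grep -E "tool|^force:"
python3 -m creep '[{"grip":1,"delta_pos":[0,0.4,0],"rotation":[0,0,0]},{"grip":1,"delta_pos":[0,0.8,0],"rotation":[0,0,0]},{"grip":1,"delta_pos":[0,1,0],"rotation":[0,0,0]},{"grip":1,"delta_pos":[0,1,0],"rotation":[0,0,0]}]' | grep -E "tool|^force:"
python3 -c "
from h import *
plan(tip(.08,.1,.08),*cov(.1,[100]))"
```

```text
tool_pos: [0.5694, -0.1487, 0.0511]
force: [-9.3, 5.5, 33.4]
tool_pos: [0.5709, -0.1487, 0.1507]
force: [-0.8, 0.2, -0.3]
tool_pos: [0.6588, -0.142, 0.1548]
force: [-0.9, 0.2, -0.7]
tool_pos: [0.6471, -0.0402, 0.1557]
force: [0.8, -1.0, -0.1]
now [ 0.6471 -0.0402  0.1557] [ 180.    -0.5 -175.7] j [ 14.  22.  -9.  -0. -59. -99.] op 0.0005 gf 0.0 F [ 0.8 -1.  -0.1] t 68.2
1/1 [-0.031, -0.022, 0.537] [0.001, -0.005, 0.001]
1/1 [0.215, 0.0, 0.016] [-0.0, 0.0, 0.0]
```

```bash

python3 -m creep '[{"grip":1,"delta_pos":[-0.03,-0.02,0.3],"rotation":[0,0,0]},{"grip":1,"delta_pos":[-0.03,-0.02,0.54],"rotation":[0,0,0]},{"grip":1,"delta_pos":[-0.03,-0.02,0.54],"rotation":[0,0,0]},{"grip":1,"delta_pos":[-0.03,-0.02,0.54],"rotation":[0,0,0]}]' | grep -E "tool|^force:"
python3 -m creep '[{"grip":1,"delta_pos":[0.215,0,0.01],"rotation":[0,0,0]},{"grip":1,"delta_pos":[0.395,0,0],"rotation":[0,0,0]},{"grip":1,"delta_pos":[0.57,0,0.06],"rotation":[0,0,0]},{"grip":1,"delta_pos":[0.68,0,0.14],"rotation":[0,0,0]},{"grip":1,"delta_pos":[0.766,0,0.24],"rotation":[0,0,0]}]' | grep -E "tool|^force:"
python3 -c "
from h import *
plan(*cov(.1,[20,10]),tip(-.009,.1,.034),tip(-.009,.1,.0285))"
```

```text
tool_pos: [0.6506, -0.0451, 0.1026]
force: [0.2, -0.2, 0.9]
tool_pos: [0.5755, -0.0501, 0.0817]
force: [-0.8, -1.3, 3.6]
now [ 0.5755 -0.0501  0.0817] [ 1.800e+02 -1.000e-01 -1.758e+02] j [  14.   21.  -23.   -0.  -46. -100.] op 0.0003 gf 1.0 F [-0.8 -1.3  3.6] t 69.0
1/1 [0.059, 0.024, 0.125] [0.0, -0.001, -0.001]
1/1 [0.027, -0.0, 0.087] [0.0, -0.0, 0.0]
1/1 [0.056, 0.0, 0.045] [0.0, -0.0, -0.0]
1/1 [0.0, -0.0, 0.055] [0.0, 0.0, 0.0]
```

```bash

python3 -m creep '[{"grip":1,"delta_pos":[0.06,0.02,0.12],"rotation":[0,0,0]},{"grip":1,"delta_pos":[0.09,0.02,0.19],"rotation":[0,0,0]},{"grip":1,"delta_pos":[0.142,0.02,0.23],"rotation":[0,0,0]},{"grip":1,"delta_pos":[0.142,0.02,0.26],"rotation":[0,0,0]},{"grip":1,"delta_pos":[0.142,0.02,0.28],"rotation":[0,0,0]}]' | grep -E "tool|^force:"
for i in 1 2 3 ; do python3 -m creep '[{"grip":1,"delta_pos":[0,0,0.015],"rotation":[0,0,0]},{"grip":1,"delta_pos":[0,0,0.015],"rotation":[0,0,0]}]' | grep -E "tool|^force:"; done
```

```text
tool_pos: [0.5617, -0.0488, 0.0525]
force: [1.4, -0.1, 3.0]
tool_pos: [0.5613, -0.0489, 0.0516]
force: [-0.5, 0.7, 11.8]
tool_pos: [0.5613, -0.0489, 0.0513]
force: [-4.2, 2.3, 23.9]
tool_pos: [0.5614, -0.0489, 0.0509]
force: [-9.3, 2.7, 35.5]
```

```bash

python3 -m creep '[{"grip":1,"delta_pos":[0,0,-0.1],"rotation":[0,0,0]},{"grip":1,"delta_pos":[0,0,-0.4],"rotation":[0,0,0]},{"grip":1,"delta_pos":[0,0,-0.8],"rotation":[0,0,0]},{"grip":1,"delta_pos":[0,0,-1],"rotation":[0,0,0]},{"grip":1,"delta_pos":[0,0,-1],"rotation":[0,0,0]}]' | grep -E "tool|^force:"
python3 -m creep '[{"grip":1,"delta_pos":[0.4,0.2,0],"rotation":[0,0,0]},{"grip":1,"delta_pos":[0.8,0.4,-0.2],"rotation":[0,0,0]},{"grip":1,"delta_pos":[0.9,0.6,-0.4],"rotation":[0,0,0]},{"grip":1,"delta_pos":[0.9,0.9,-0.5],"rotation":[0,0,0]},{"grip":1,"delta_pos":[0.9,0.9,-0.5],"rotation":[0,0,0]}]' | grep -E "tool|^force:"
python3 -c "
from h import *
s=ctrl.snapshot('scene'); t=ctrl.snapshot('top')
a=cv2.resize(s['color'][175:265,140:330],None,fx=3.6,fy=3.6,interpolation=2); b=cv2.resize(t['color'][170:250,230:410],(684,304),interpolation=2)
cv2.imwrite('pics/s14.png',np.vstack([a[:,:684],b])[:590,:,::-1]); print(a.shape)
print(px(s,np.array([tray(-.015,.2,.028),tray(0,.2,.028)])),px(t,np.array([tray(-.015,.2,.028),tray(0,.2,.028)])))
for n,v,c in(('s',s,(295,222)),('t',t,(259,219))):
    x,y=c; g=cv2.cvtColor(v['color'],cv2.COLOR_RGB2GRAY)[y-12:y+13,x-12:x+13]; m=(g<60); yy,xx=np.nonzero(m); print(n,m.sum(),xx.min()+x-12,xx.max()+x-12,yy.min()+y-12,yy.max()+y-12)
plan(tip(-.015,.203,.08))"
```

```text
tool_pos: [0.5618, -0.0489, 0.1502]
force: [0.9, -0.3, -0.3]
tool_pos: [0.4644, 0.0363, 0.1987]
force: [0.2, 0.1, -0.2]
(324, 684, 3)
[[293.95498123 219.81148218]
 [293.43933597 224.16882782]] [[260.17087907 218.97848828]
 [259.82926549 213.30704714]]
s 141 285 303 217 230
t 268 247 271 212 231
now [0.4638 0.0345 0.1971] [ 180.    -0.4 -175.8] j [  28.    3.  -29.   -0.  -58. -114.] op 0.0003 gf 0.0 F [-0.3  0.2 -0.6] t 71.2
1/2 [-0.428, 0.064, 0.472] [0.0, -0.002, -0.0]
2/2 [-0.426, 0.064, 0.474] [0.0, -0.002, -0.0]
```

View pics/s14.png

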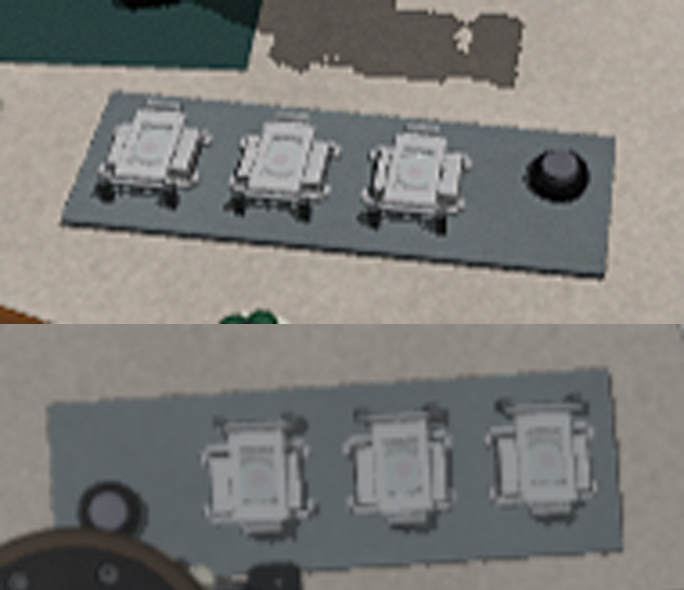

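All three covers are shut (upper crop (155,150), (285,155), (415,170)). The button top is at about tray (-0.015, 0.204). Moving over it.

```bash

python3 -m creep '[{"grip":1,"delta_pos":[-0.2,0.03,0],"rotation":[0,0,0]},{"grip":1,"delta_pos":[-0.42,0.07,0.2],"rotation":[0,0,0]},{"grip":1,"delta_pos":[-0.6,0.1,0.5],"rotation":[0,0,0]},{"grip":1,"delta_pos":[-0.85,0.135,0.8],"rotation":[0,0,0]},{"grip":1,"delta_pos":[-0.855,0.135,0.94],"rotation":[0,0,0]}]' | grep -E "tool|^force:"
python3 -c "
from h import *
plan(tip(-.015,.204,.032),tip(-.015,.204,.022))"
```

```text
tool_pos: [0.5487, 0.0527, 0.0987]
force: [-0.7, 0.0, 0.2]
now [0.5487 0.0527 0.0987] [-179.9   -0.6 -175.9] j [  26.   18.  -25.   -0.  -48. -112.] op 0.0004 gf 0.0 F [-0.7  0.   0.2] t 71.8
1/1 [0.007, 0.019, 0.447] [-0.001, -0.007, -0.002]
1/1 [0.0, -0.0, 0.1] [-0.0, 0.0, 0.0]
```

```bash

python3 -m creep '[{"grip":1,"delta_pos":[0,0.02,0.2],"rotation":[0,0,0]},{"grip":1,"delta_pos":[0,0.02,0.35],"rotation":[0,0,0]},{"grip":1,"delta_pos":[0,0.02,0.42],"rotation":[0,0,0]},{"grip":1,"delta_pos":[0,0.02,0.46],"rotation":[0,0,0]},{"grip":1,"delta_pos":[0,0.02,0.49],"rotation":[0,0,0]}]' | grep -E "tool|^force:"
for i in 1 2 3 4; do python3 -m creep '[{"grip":1,"delta_pos":[0,0,0.015],"rotation":[0,0,0]},{"grip":1,"delta_pos":[0,0,0.015],"rotation":[0,0,0]}]' | grep -E "tool|^force:"; done
```

```text
tool_pos: [0.548, 0.0554, 0.054]
force: [-0.7, -1.8, 1.0]
tool_pos: [0.5481, 0.0558, 0.0533]
force: [-0.3, -1.2, 2.5]
tool_pos: [0.5483, 0.056, 0.0518]
force: [-0.9, -1.0, 2.1]
tool_pos: [0.5483, 0.056, 0.05]
force: [-0.0, -1.3, 3.0]
tool_pos: [0.5483, 0.056, 0.0484]
force: [0.8, -1.6, 5.2]
```

```bash

for i in 1 2 3 4; do python3 -m creep '[{"grip":1,"delta_pos":[0,0,0.013],"rotation":[0,0,0]},{"grip":1,"delta_pos":[0,0,0.013],"rotation":[0,0,0]}]' | grep -E "tool|^force:"; done
```

```text
tool_pos: [0.5484, 0.056, 0.0481]
force: [-2.8, -2.1, 14.9]
tool_pos: [0.5484, 0.056, 0.0479]
force: [-6.9, -1.2, 25.7]
tool_pos: [0.5485, 0.056, 0.0477]
force: [-11.8, -1.3, 36.8]
tool_pos: [0.5486, 0.056, 0.0475]
force: [-15.3, -1.1, 48.1]
```

The button is hard against its stop. Retreating, comparing the picture with the one taken before the press, and checking the flip spot and bystanders numerically.

```bash

python3 -m creep '[{"grip":1,"delta_pos":[0,0,-0.1],"rotation":[0,0,0]},{"grip":1,"delta_pos":[0,0,-0.4],"rotation":[0,0,0]},{"grip":1,"delta_pos":[0,0,-0.8],"rotation":[0,0,0]},{"grip":1,"delta_pos":[0,0,-1],"rotation":[0,0,0]},{"grip":1,"delta_pos":[0,0,-1],"rotation":[0,0,0]}]' | grep -E "tool|^force:"
python3 -m creep '[{"grip":1,"delta_pos":[0.4,0.4,0],"rotation":[0,0,0]},{"grip":1,"delta_pos":[0.8,0.8,0],"rotation":[0,0,0]},{"grip":1,"delta_pos":[0.9,0.9,-0.2],"rotation":[0,0,0]},{"grip":1,"delta_pos":[0.9,0.9,-0.2],"rotation":[0,0,0]}]' | grep -E "tool|^force:"
python3 -c "
from h import *
s=ctrl.snapshot('scene')['color'].astype(int); old=cv2.imread('pics/s14.png')[:324,:,::-1].astype(int); new=cv2.resize(s[175:265,140:330].astype(np.uint8),None,fx=3.6,fy=3.6,interpolation=2).astype(int)
d=np.abs(old-new).max(2); print('covers diff',d[95:230,90:480].mean(),(d[95:230,90:480]>60).sum())
a=cv2.imread('pics/scene0.png')[:,:,::-1].astype(int)
for n,(x,y,h) in dict(dropper=(297,296,18),pot=(208,275,18),mouse=(181,163,12),red=(376,272,16)).items():
    q=np.abs(a-s).max(2)[y-h:y+h,x-h:x+h]; print(n,q.mean().round(1),(q>60).sum())
"
```

```text
tool_pos: [0.5501, 0.0568, 0.1461]
force: [0.1, 0.7, -0.8]
tool_pos: [0.4509, 0.1411, 0.1648]
force: [0.4, 0.3, 0.8]
covers diff 5.743741690408357 0
dropper 9.4 0
pot 8.3 0
mouse 4.6 0
red 10.1 0
```

Nothing has shifted. Handing in.

```bash
python3 -c "
from plant import ctrl
print(ctrl.close_job())"
```

```text
the job is handed in; nothing more can be done
None
```

The job is handed in: all three carriers on the desk lie window up in their own bays (two had to be turned over), all three covers are shut, the start button was pressed to its stop, and the dropper bottle, mouse, plant and red look-alike were not moved.

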